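# Sort the bench finds into the well caddy and the accessories tray

### The job

Sort the five things standing on the worktop to the right of the blue mat: the solder spool, the screw-lid pot and the loupe each go into the round well of the grey caddy cut for its size (largest, middle and smallest well), and the charger cube and the USB adapter go side by side on the floor of the black accessories tray. Set each one down the way up it stands now, without dropping it, and leave the screw dish, the marker and the cutters where they are.

Things in the scene. Friction and masses are not known exactly. Their poses are not given: they have to be found in the camera images.
- spool: Spool of solder wire, wide flanges, standing on one flange: diameter 53 mm, height 35 mm, about 110 g. It belongs in the caddy's largest well. Its origin is the centre of its underside, z up; all five things to sort are solid for gripping, stand upright at the start and can be gripped from above.
- pot: Round clear pot with a white ribbed screw lid (the lid is fixed): body diameter 41 mm, lid diameter 44 mm from 22 mm up, height 32 mm, about 30 g. It belongs in the caddy's middle well. Its origin is the centre of its underside, z up.
- loupe: Black eye loupe standing on its wide end: diameter 35 mm (grips as a plain 35 mm cylinder), height 34 mm, about 35 g. It belongs in the caddy's smallest well. Its origin is the centre of its underside, z up.
- charger: White charger cube, rounded block: 30 mm along its x, 27 mm along its y, 38 mm tall, about 35 g. It belongs in the tray. Its origin is the centre of its underside, z up.
- adapter: Small blue USB adapter with a metal plug, lying flat: 15 mm along its x, 38 mm along its y, 8 mm thick, about 12 g. It belongs in the tray. Its origin is the centre of its underside, z up.
- caddy: Fixed grey block, 86 mm (its x) by 215 mm (its y), its top 12 mm above the worktop (let into the blue mat, which is 3 mm thick), three round wells in a row, 8 mm deep, floor 4 mm above the worktop. Well centres in its frame, at x = 0: largest, 68 mm wide, y = -64.5 mm (spool); middle, 59 mm, y = +9 mm (pot); smallest, 50 mm, y = +73.5 mm (loupe). Origin: centre of its underside, z up. Most finger room is along its x.
- tray: Black plastic open tray fixed to the worktop, 101 mm along its x, 151 mm along its y, let into the blue mat, its rounded lip 15 mm above the worktop; inside 91 mm by 141 mm, floor 4 mm above the worktop. Origin: centre of its underside on the worktop, z up. Room for the charger in one half along y and the adapter in the other.
- dish: Bystander, to be left alone: round shallow steel dish of tiny screws, diameter 67 mm, 14 mm high, origin centre of its underside.
- pen: Bystander, to be left alone: white marker with black cap lying behind the work, 125 mm long along its y, 12 mm thick, origin at its middle, on the worktop.
- cutters: Bystander, to be left alone: red-handled flush cutters lying flat on the blue mat to the left of the trays, 135 mm long along its y, 53 mm wide, 12 mm high, origin at its middle, on its underside.
Things that resemble listed ones, but are neither listed nor needed, are in the scene too. What is shaped like the charger but orange is not meant.

How it is judged:
By the outcome, as a careful person would: the job done as asked, in the order asked, and still so for the second after the job is handed in, with the robot touching nothing.
It also fails if it takes over 99 s, if anything falls off the work surface, if the arm or the gripper's body presses on something with over 40 N, if the wrist force passes 120 N, or if a joint passes its speed limit or range.

### The arm

A 6-joint arm with a two-finger parallel gripper is mounted at the origin on a cart in front of the work surface, level with it; the furniture and walls round the work are solid. World frame = base frame: x ahead of the robot, y to its left, z up, the work surface at z = 0. Lengths are in m, angles in rad, forces in N, time in s.
With the tool pointing down it reaches from about 0.275 to 0.975 m from the base axis. Payload 8.4 kg.
Tool frame: the origin (TCP) lies at the centre of the arm's flange, where the gripper is bolted on; the fingertips stand 190 mm ahead of it and the grasp point (between the pads) lies 171 mm ahead of it; x points along the fingers, y is the direction in which the jaws open and shut, and the axes are right-handed (so a half turn about x gives the same grasp; the last joint's range is limited). The gripper opens to 92 mm and grips with 3 to 60 N. Pads are 20 mm wide; open, the fingers measure 128 mm over their backs; the gripper's body (75 mm by 189 mm) begins 69 mm behind the grasp point.
Start: joints at [-1.15, 0.353, 1.633, -0, 1.155, -0.002], TCP at [0.256, -0.57, 0.405] pointing down, gripper open.
Joint ranges: [-2.63, 2.63], [-0.92, 2.1], [0.06, 2.66], [-1.3, 4.44], [0, 2.69], [-3.02, 3.02]. Speed limits (rad/s): [2.22, 2.22, 2.79, 3.14, 3.14, 3.14].

### API

Orientations are given as a rotation vector (axis times angle).
In Python, from cell import monitor, viewer, job_done gives the robot as it stands. The module is installed in compiled form; this text tells all that it offers.
- The arm moves only by the tool move_arm, never from a script. Its argument "plan" is text: rows parted by semicolons, each of 7 numbers parted by spaces: the opening, from 0 (shut) to 1 (fully open), then the shift along the tool's x, y, z in mm, then the turn, a rotation vector about the tool's x, y, z in rad. A call has exactly 5 rows; each row is the pose to reach, as a shift and turn from the pose commanded when the call began, along the tool's axes at that moment; what a row does not reach only later rows make up. A row lasts 1/12 s, in which the tool goes at most 41.7 mm and 7.16 degrees, less where a joint would pass 70% of its speed; a pose out of reach is approached as far as the arm can. A call with a gripper value outside its range is refused whole. The fingers move at their own pace and stop on an object; "grip_force" is the grip in N (left out, the last holds). Time passes only in rows, so rows that repeat a pose let the fingers close, or fill a call up. It gives the time, the measured TCP pose, the force and the opening at its end, in the units of the state.
- monitor.sense(): the state, without advancing time (a new reading comes with each control period).
- viewer.camera(name): name is "side" or "top" or "wrist"; returns a dict with "img" (400x640x3 uint8, red, green, blue), "fx", "fy", "cx", "cy" (pixels), "k1" (the pictures are not rectified: a ray, as slopes to the right and down, at radius r is drawn at 1 + k1 r^2 times it, then the intrinsics apply), "world_from_camera" (4x4, takes a point from camera to world coordinates); the wrist camera has in their place "mount" (4x4, takes a point from camera to tool coordinates, whose origin is the TCP and whose axes are the tool frame's). Camera axes: x right, y up, looking along -z (the intrinsics and any distortion apply to the point x, -y, -z); pixel columns grow to the right and rows downward; lengths in m; the calibration is good to about 2 mm. A picture is of the moment at which its call begins: read the wrist's pose just before it. There is no depth.
- job_done(): hands the job in, once; it reports no verdict.
The state is a dict: "clock": time; "joint_positions": joint angles; "joint_vel": joint speeds; "joint_efforts": joint torques, N m; "tool_pos": TCP position; "orientation": TCP orientation; "contact_force": force on the tool from outside, world axes, zero at the start; "torque": the same for the moment, N m; "gripper_width": finger opening in m.
Only numpy, scipy, OpenCV 4.12 (cv2) and the standard library are available. Lean on these libraries where they do the work, as an engineer would, in place of code of your own. Each camera call takes 0.05 s, during which the arm holds its last target.

## Working session

There is one attempt and no reset: what is moved stays moved. The work goes in short steps, Python scripts to look and compute and a tool call to move; the robot and the scene stay as the last step left them, time stands still between calls to the robot, and variables do not carry over. Pictures are saved under pics/ and viewed, and the job is handed in when it is done.

Besides the shell and the picture viewer there is one more tool, called in YAML: its name, and indented under it one key for each argument. move_arm: Moves the arm, as the interface text tells. Its arguments: {"type":"object","properties":{"plan":{"type":"string"},"grip_force":{"type":"number"}},"required":["plan"]}

```bash
mkdir -p pics; ls; python3 - <<'E'
from cell import monitor, viewer
import cv2, numpy as np
s=monitor.sense(); print(s)
for n in ["side","top","wrist"]:
    c=viewer.camera(n)
    cv2.imwrite(f"pics/{n}0.png",c["img"][:,:,::-1])
    print(n,{k:(np.round(v,4).tolist() if k!="img" else 0) for k,v in c.items()})
E
```

```text
pics
{'clock': 0.0, 'joint_positions': array([-1.15039059e+00,  3.53662875e-01,  1.63412262e+00,  6.35905118e-06,
        1.15520989e+00, -2.41769576e-03]), 'joint_vel': array([ 0.00112328,  0.00043622, -0.00234636,  0.00121247, -0.00050485,
        0.00065178]), 'joint_efforts': array([ 4.99562739e-04, -5.93850303e+01, -3.34213293e+01,  6.95039215e-02,
        2.34984420e-02, -5.22473124e-05]), 'tool_pos': array([ 0.25635732, -0.56975255,  0.40395924]), 'orientation': array([ 1.98831172,  0.42818524, -1.98889207]), 'contact_force': array([0.07614968, 0.51224788, 0.22946418]), 'torque': array([-0.01460796,  0.03773398,  0.03056844]), 'gripper_width': 0.09199792830344114}
side {'img': 0, 'fx': 462.2174, 'fy': 462.2174, 'cx': 317.5276, 'cy': 200.5578, 'k1': -0.0359, 'world_from_camera': [[0.9993, 0.021, -0.0309, 0.4768], [-0.0371, 0.6465, -0.762, -0.5585], [0.0039, 0.7626, 0.6468, 0.7582], [0.0, 0.0, 0.0, 1.0]]}
top {'img': 0, 'fx': 362.7774, 'fy': 362.7774, 'cx': 323.2081, 'cy': 204.2649, 'k1': -0.0563, 'world_from_camera': [[0.0132, 0.9909, -0.1338, 0.386], [-0.999, 0.0187, 0.0394, 0.3067], [0.0416, 0.1332, 0.9902, 0.8765], [0.0, 0.0, 0.0, 1.0]]}
wrist {'img': 0, 'fx': 343.3977, 'fy': 343.3977, 'cx': 320.9993, 'cy': 200.1272, 'k1': -0.0333, 'mount': [[0.0006, 0.2795, -0.9601, 0.02], [1.0, -0.0005, 0.0005, -0.0003], [-0.0003, -0.9601, -0.2795, -0.0797], [0.0, 0.0, 0.0, 1.0]]}
```

View pics/side0.png

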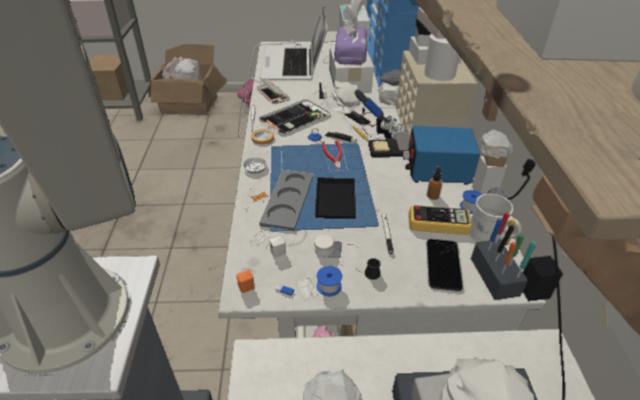

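View pics/top0.png

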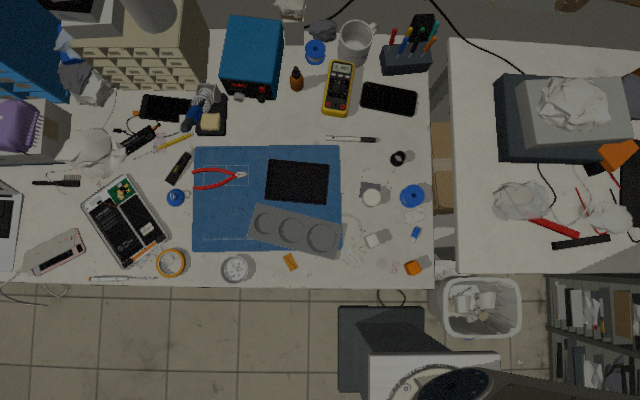

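View pics/wrist0.png

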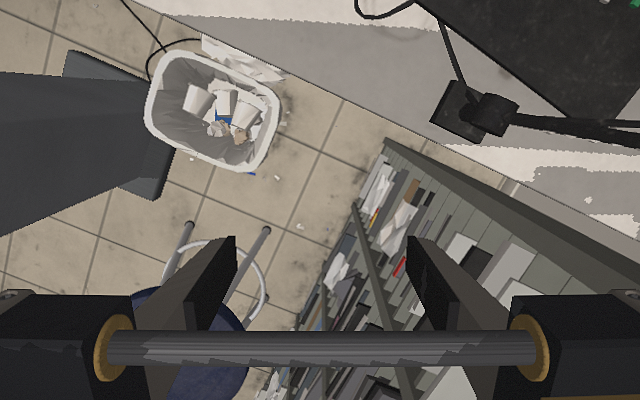

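The side view shows the spool at (329,281), pot (323,246), loupe (372,268), charger (278,246) and adapter (286,291). In the top view they are at about (412,195), (371,197), (398,158), (374,240) and (416,233). The orange cube is a decoy. Next I'll zoom in.

```bash
cat > h.py <<'E'
import numpy as np, cv2
from scipy.spatial.transform import Rotation as R
from cell import monitor, viewer
def K(c): return np.array([[c["fx"],0,c["cx"]],[0,c["fy"],c["cy"]],[0,0,1.]])
def D(c): return np.array([c["k1"],0,0,0.])
def wfc(c,s=None):
    if "world_from_camera" in c: return np.array(c["world_from_camera"])
    T=np.eye(4);T[:3,:3]=R.from_rotvec(s["orientation"]).as_matrix();T[:3,3]=s["tool_pos"]
    return T@np.array(c["mount"])
def rays(c,px,s=None):
    p=cv2.undistortPoints(np.array(px,float).reshape(-1,1,2),K(c),D(c)).reshape(-1,2)
    T=wfc(c,s); d=np.c_[p[:,0],-p[:,1],-np.ones(len(p))]@T[:3,:3].T
    return T[:3,3],d
def onplane(c,px,z,s=None):
    o,d=rays(c,px,s); t=(z-o[2])/d[:,2]; return (o+t[:,None]*d)[:,:2]
def proj(c,P,s=None):
    T=np.linalg.inv(wfc(c,s)); P=np.atleast_2d(P)@T[:3,:3].T+T[:3,3]
    P=P*[1,-1,-1]
    return cv2.projectPoints(P,np.zeros(3),np.zeros(3),K(c),D(c))[0].reshape(-1,2)
def crop(c,u0,v0,w,h,k,name):
    im=c["img"][v0:v0+h,u0:u0+w,::-1]; cv2.imwrite(name,cv2.resize(im,None,fx=k,fy=k,interpolation=cv2.INTER_CUBIC))
E
python3 - <<'E'
from h import *
t=viewer.camera("top"); s=viewer.camera("side")
crop(t,240,135,200,145,4,"pics/t1.png"); crop(s,225,130,190,185,3,"pics/s1.png")
for n,c,pts in [("top",t,[(412,195),(371,197),(398,158),(374,240),(416,233),(264,224),(294,232),(325,238),(267,160),(329,201)]),("side",s,[(329,281),(323,246),(372,268),(278,246),(286,291)])]:
    print(n,onplane(c,pts,0.015).round(3).tolist())
E
```

```text
top [[0.529, 0.056], [0.522, 0.157], [0.621, 0.089], [0.419, 0.15], [0.437, 0.048], [0.453, 0.412], [0.435, 0.341], [0.422, 0.267], [0.608, 0.41], [0.511, 0.259]]
side [[0.526, 0.06], [0.519, 0.16], [0.62, 0.092], [0.418, 0.164], [0.438, 0.037]]
```

View pics/t1.png

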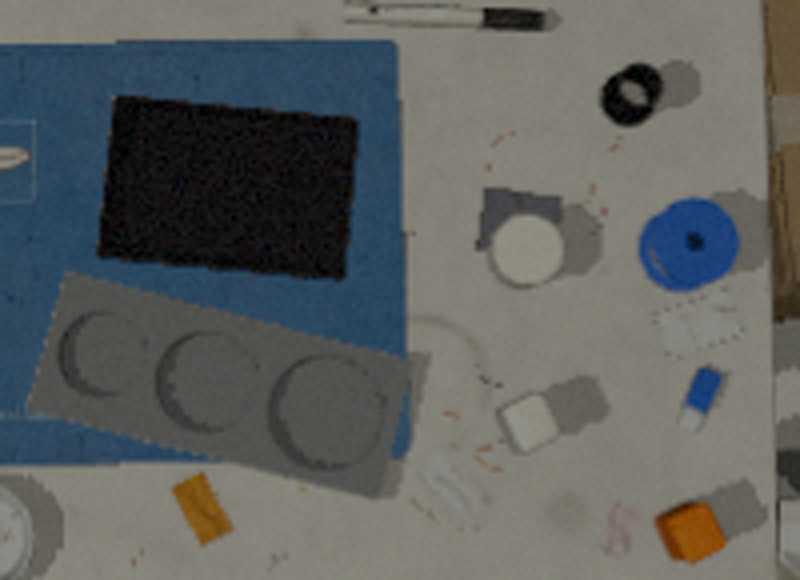

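View pics/s1.png

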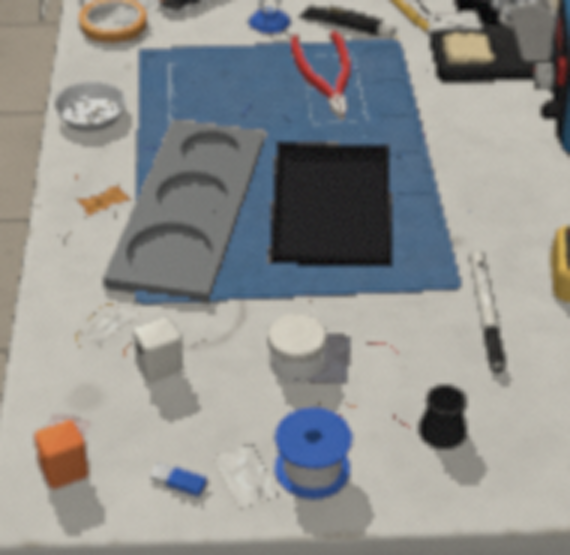

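```bash
python3 - <<'E'
from h import *
s=monitor.sense(); print(R.from_rotvec(s["orientation"]).as_matrix().round(3), s["clock"])
c=viewer.camera("top")
# caddy outline and wells, tray corners (full px from crop)
f=lambda p:np.array(p)/4+[240,135]
print("caddy corners z12",onplane(c,f([(65,272),(425,352),(385,498),(27,408)]),0.012).round(4).tolist())
print("tray z15",onplane(c,f([(117,95),(358,118),(344,279),(98,256)]),0.015).round(4).tolist())
E
```

```text
[[-0.     0.41  -0.912]
 [ 0.001 -0.912 -0.41 ]
 [-1.    -0.001 -0.   ]] 0.25
caddy corners z12 [[0.5028, 0.4327], [0.4585, 0.2164], [0.3716, 0.2397], [0.4213, 0.4521]]
tray z15 [[0.6115, 0.405], [0.6005, 0.2583], [0.5014, 0.2657], [0.5125, 0.413]]
```

```bash
cat >> h.py <<'E'
def plan(x,y,z,th_deg):
    """print shift(mm) & turn for target TCP pose tool-down with jaw axis yaw th"""
    s=monitor.sense(); M=R.from_rotvec(s["orientation"]).as_matrix()
    sh=M.T@(np.array([x,y,z])-s["tool_pos"])*1000
    t=np.radians(th_deg); Y=np.array([np.cos(t),np.sin(t),0]);X=np.array([0,0,-1.]);Z=np.cross(X,Y)
    tr=R.from_matrix(M.T@np.c_[X,Y,Z]).as_rotvec()
    print("t",round(s["clock"],2),"pos",s["tool_pos"].round(4),"yaw",np.degrees(np.arctan2(M[1,1],M[0,1])).round(2),"w",round(s["gripper_width"],4),"| shift",sh.round(1),"turn",tr.round(3),"dist",np.linalg.norm(sh).round(0),"F",s["contact_force"].round(1))
E
python3 -c "
from h import *
plan(.52,.07,.40,-12)"
```

```text
t 0.3 pos [ 0.2564 -0.5699  0.4044] yaw -65.78 w 0.092 | shift [   4.7 -475.4 -502.9] turn [-0.939 -0.     0.   ] dist 692.0 F [-0.4  0.3 -0.5]
```

move_arm:
  plan: "1 5 -475 -503 -0.94 0 0;1 5 -475 -503 -0.94 0 0;1 5 -475 -503 -0.94 0 0;1 5 -475 -503 -0.94 0 0;1 5 -475 -503 -0.94 0 0"
  grip_force: 20

```text
clock: 0.72
tool_pos: [0.3361, -0.3756, 0.4032]
orientation: [1.579, 0.918, -1.579]
contact_force: [0.6, -0.5, 0.7]
gripper_width: 0.0922
```

```bash
python3 -c "
from h import *
plan(.52,.07,.40,-12)"
```

```text
t 0.72 pos [ 0.3361 -0.3756  0.4032] yaw -29.65 w 0.0922 | shift [   3.2  -60.6 -478.3] turn [-0.308 -0.    -0.   ] dist 482.0 F [ 0.6 -0.5  0.7]
```

move_arm:
  plan: "1 3 -61 -478 -0.31 0 0;1 3 -61 -478 -0.31 0 0;1 3 -61 -478 -0.31 0 0;1 3 -61 -478 -0.31 0 0;1 3 -61 -478 -0.31 0 0"

```text
clock: 1.13
tool_pos: [0.4165, -0.1832, 0.4021]
orientation: [1.365, 1.1, -1.364]
contact_force: [1.2, -0.8, 1.5]
gripper_width: 0.0917
```

```bash
python3 -c "
from h import *
plan(.52,.07,.40,-12)"
```

```text
t 1.13 pos [ 0.4165 -0.1832  0.4021] yaw -12.2 w 0.0917 | shift [   2.2   47.7 -269.4] turn [-0.003  0.    -0.001] dist 274.0 F [ 1.2 -0.8  1.5]
```

move_arm:
  plan: "1 2 48 -269 0 0 0;1 2 48 -269 0 0 0;1 2 48 -269 0 0 0;1 2 48 -269 0 0 0;1 2 48 -269 0 0 0"

```text
clock: 1.55
tool_pos: [0.4957, 0.0097, 0.4006]
orientation: [1.365, 1.1, -1.364]
contact_force: [0.9, -0.6, 0.3]
gripper_width: 0.0918
```

move_arm:
  plan: "1 0 12 -64 0 0 0;1 0 12 -64 0 0 0;1 0 12 -64 0 0 0;1 0 12 -64 0 0 0;1 0 12 -64 0 0 0"

```text
clock: 1.97
tool_pos: [0.5203, 0.0672, 0.4001]
orientation: [1.363, 1.101, -1.365]
contact_force: [-0.1, -0.0, -0.8]
gripper_width: 0.0922
```

```bash
python3 - <<'E'
from h import *
import pickle
plan(.52,.07,.40,-12)
s=monitor.sense(); c=viewer.camera("wrist"); pickle.dump((s,c),open("w1.pkl","wb"))
cv2.imwrite("pics/w1.png",c["img"][:,:,::-1])
E
```

```text
t 1.97 pos [0.5203 0.0672 0.4001] yaw -12.18 w 0.0922 | shift [ 0.1 -0.9 -2.7] turn [-0.003  0.001  0.001] dist 3.0 F [-0.1 -0.  -0.8]
```

View pics/w1.png

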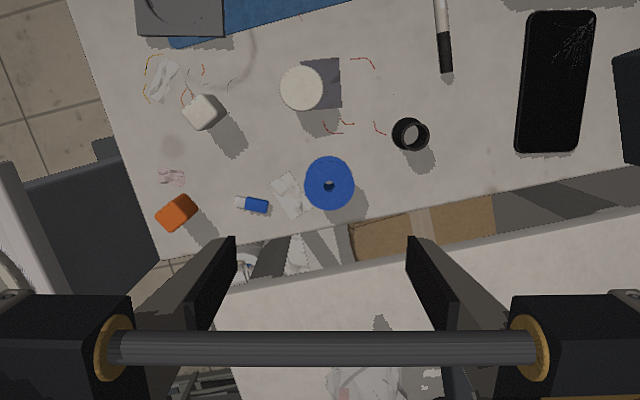

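```bash
cat >> h.py <<'E'
def blob(mask,seed,rad=45):
    m=np.zeros_like(mask,np.uint8); u,v=seed
    m[max(0,v-rad):v+rad,max(0,u-rad):u+rad]=mask[max(0,v-rad):v+rad,max(0,u-rad):u+rad]
    n,l,st,ce=cv2.connectedComponentsWithStats(m.astype(np.uint8))
    i=1+np.argmax(st[1:,4]); k=(l==i).astype(np.uint8)
    cs=max(cv2.findContours(k,cv2.RETR_EXTERNAL,cv2.CHAIN_APPROX_NONE)[0],key=cv2.contourArea)
    return k,cs.reshape(-1,2).astype(float)
from scipy.optimize import least_squares
def fitcirc(P,r=None):
    c0=P.mean(0)
    if r is None:
        q=least_squares(lambda q:np.hypot(*(P-q[:2]).T)-q[2],[*c0,.02],loss="soft_l1",f_scale=.001).x
    else:
        q=least_squares(lambda q:np.hypot(*(P-q[:2]).T)-r,c0,loss="soft_l1",f_scale=.001).x; q=np.r_[q,r]
    return q
def topcirc(c,s,cont,z,r):
    """fit top circle using outward side of contour (away from camera nadir)"""
    o=wfc(c,s)[:3,3]; P=onplane(c,cont,z,s); q=fitcirc(P)
    for _ in range(4):
        d=q[:2]-o[:2]; d/=np.linalg.norm(d)+1e-9
        sel=(P-q[:2])@d> -0.15*q[2]
        q=fitcirc(P[sel]); 
    return q, fitcirc(P[sel],r+0.0005)
E
python3 - <<'E'
from h import *
import pickle
s,c=pickle.load(open("w1.pkl","rb")); im=c["img"].astype(int); hsv=cv2.cvtColor(c["img"],cv2.COLOR_RGB2HSV)
print("cam",wfc(c,s)[:3,3])
for p in [(329,170),(300,88),(400,130),(202,112),(255,205),(242,201),(330,70),(270,120),(238,150)]: print(p,hsv[p[1],p[0]])
blue=(hsv[...,0]>100)&(hsv[...,0]<125)&(hsv[...,1]>130)
k,ct=blob(blue,(329,183)); print("spool",k.sum(),topcirc(c,s,ct,.035,.0265))
k,ct=blob(hsv[...,2]<45,(410,134),30); print("loupe",k.sum(),topcirc(c,s,ct,.034,.0175))
k,ct=blob(blue,(256,205),25); print("adapter",k.sum(),cv2.minAreaRect(onplane(c,ct,.008,s).astype(np.float32)))
crop(c,120,40,330,200,2.4,"pics/w1c.png")
E
```

```text
cam [0.53719447 0.14509697 0.38006736]
(329, 170) [110 166 137]
(300, 88) [ 16  29 165]
(400, 130) [30 22 23]
(202, 112) [ 18  24 162]
(255, 205) [110 173 133]
(242, 201) [  9  12 155]
(330, 70) [135  12  82]
(270, 120) [ 18  21 147]
(238, 150) [ 13  20 112]
spool 2072 (array([0.52710476, 0.06007541, 0.02528438]), array([0.52737903, 0.06219853, 0.027     ]))
loupe 698 (array([0.62168149, 0.09176291, 0.01352415]), array([0.61709333, 0.09493069, 0.018     ]))
adapter 276 ((0.44101959466934204, 0.049505628645420074), (0.01480218768119812, 0.024829203262925148), 65.89203643798828)
```

View pics/w1c.png

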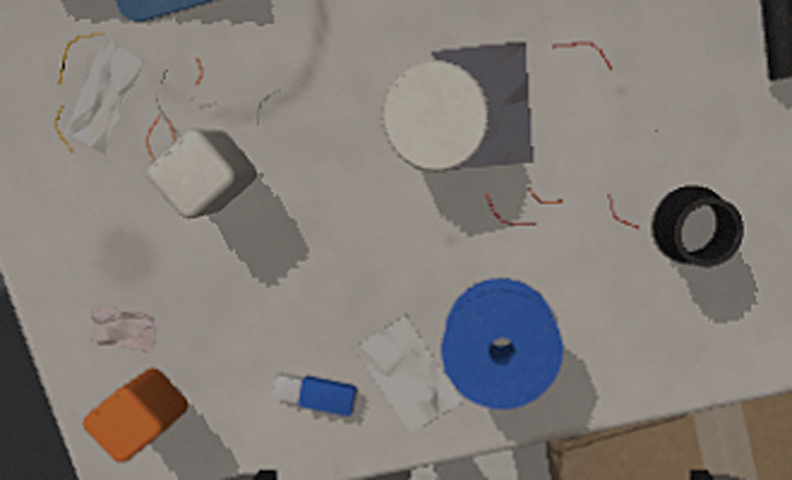

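```bash
python3 -c "
from h import *
plan(.5272,.0612,.28,-12)"
```

```text
t 2.02 pos [0.5202 0.0667 0.4002] yaw -12.23 w 0.0921 | shift [120.2   8.1   3.9] turn [-0.004  0.     0.   ] dist 121.0 F [ 0.1 -0.4 -0.5]
```

move_arm:
  plan: "1 120 8 4 0 0 0;1 120 8 4 0 0 0;1 120 8 4 0 0 0;1 120 8 4 0 0 0;1 120 8 4 0 0 0"

```text
clock: 2.43
tool_pos: [0.5268, 0.0607, 0.2795]
orientation: [1.363, 1.102, -1.369]
contact_force: [-0.6, 0.3, 0.3]
gripper_width: 0.092
```

```bash
cat >> h.py <<'E'
import pickle
def shot(n):
    s=monitor.sense(); c=viewer.camera("wrist"); pickle.dump((s,c),open(n+".pkl","wb"))
    cv2.imwrite(f"pics/{n}.png",c["img"][:,:,::-1]); return s,c
E
python3 - <<'E'
from h import *
s,c=shot("w2"); hsv=cv2.cvtColor(c["img"],cv2.COLOR_RGB2HSV)
blue=(hsv[...,0]>100)&(hsv[...,0]<125)&(hsv[...,1]>130)
k,ct=blob(blue,(320,240),130); print("spool",k.sum(),topcirc(c,s,ct,.035,.0265))
plan(.5272,.0612,.28,-12)
E
```

```text
spool 4712 (array([0.52703117, 0.05992286, 0.02553075]), array([0.52741454, 0.06170741, 0.027     ]))
t 2.48 pos [0.5278 0.0611 0.2813] yaw -12.29 w 0.0922 | shift [ 1.3 -0.6  0. ] turn [-0.005  0.     0.   ] dist 1.0 F [-0.5  1.2 -0.2]
```

View pics/w2.png

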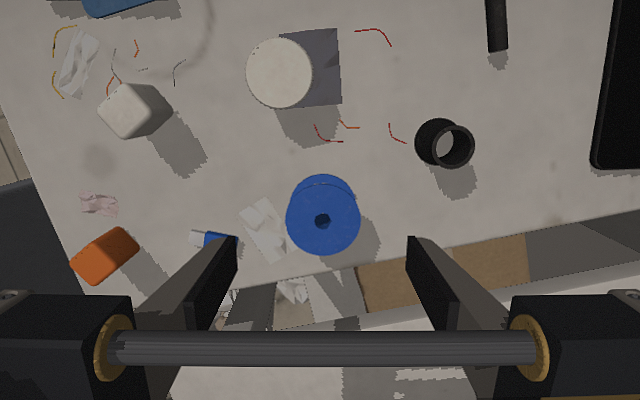

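move_arm:
  plan: "0.82 35 -1 1 0 0 0;0.82 60 -1 1 0 0 0;0.82 79 -1 1 0 0 0;0.82 79 -1 1 0 0 0;0.82 79 -1 1 0 0 0"

```text
clock: 2.9
tool_pos: [0.5273, 0.0611, 0.2032]
orientation: [1.366, 1.1, -1.363]
contact_force: [0.8, 0.7, -0.2]
gripper_width: 0.0755
```

```bash
python3 -c "
from h import *
plan(.527,.0605,.202,-12)"
```

```text
t 2.9 pos [0.5273 0.0611 0.2032] yaw -12.22 w 0.0755 | shift [ 1.2 -0.1  0.6] turn [-0.004 -0.001 -0.002] dist 1.0 F [ 0.8  0.7 -0.2]
```

move_arm:
  plan: "0.4 1 0 0 0 0 0;0.4 1 0 0 0 0 0;0.4 1 0 0 0 0 0;0.4 1 0 0 0 0 0;0.4 1 0 0 0 0 0"
  grip_force: 25

```text
clock: 3.32
tool_pos: [0.527, 0.0613, 0.2017]
orientation: [1.366, 1.1, -1.363]
contact_force: [-1.4, 0.2, 9.5]
gripper_width: 0.0527
```

move_arm:
  plan: "0.4 -20 0 0 0 0 0;0.4 -50 0 0 0 0 0;0.4 -80 0 0 0 0 0;0.4 -110 0 0 0 0 0;0.4 -110 0 0 0 0 0"

```text
clock: 3.73
tool_pos: [0.5282, 0.0614, 0.316]
orientation: [1.37, 1.096, -1.357]
contact_force: [1.5, -0.3, -1.3]
gripper_width: 0.0523
```

```bash
python3 -c "
from h import *
plan(.43,.269,.31,-12)
shot('w3')"
```

```text
t 3.73 pos [0.5282 0.0614 0.316 ] yaw -12.2 w 0.0523 | shift [   5.4 -139.9 -182.1] turn [-0.004 -0.003 -0.008] dist 230.0 F [ 1.5 -0.3 -1.3]
```

View pics/w3.png

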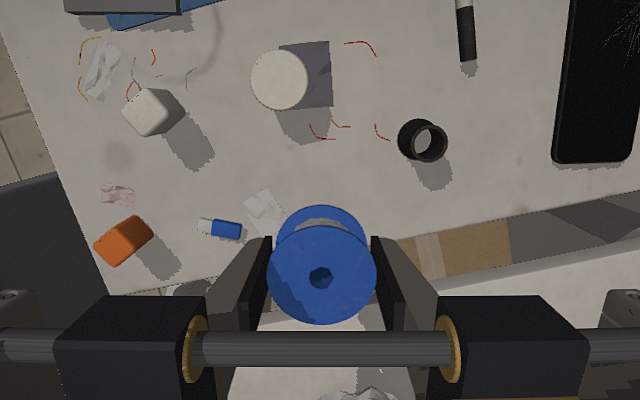

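move_arm:
  plan: "0.4 -104 -126 -166 0 0 0;0.4 -104 -126 -166 0 0 0;0.4 -104 -126 -166 0 0 0;0.4 -104 -126 -166 0 0 0;0.4 -104 -126 -166 0 0 0"

```text
clock: 4.2
tool_pos: [0.4463, 0.2312, 0.4032]
orientation: [1.363, 1.101, -1.366]
contact_force: [0.8, 0.6, -1.6]
gripper_width: 0.0523
```

move_arm:
  plan: "0.4 -8 -8 -10 0 0 0;0.4 -8 -8 -10 0 0 0;0.4 -8 -8 -10 0 0 0;0.4 -8 -8 -10 0 0 0;0.4 -8 -8 -10 0 0 0"

```text
clock: 4.62
tool_pos: [0.4421, 0.2406, 0.4101]
orientation: [1.363, 1.1, -1.367]
contact_force: [0.6, -0.6, -1.3]
gripper_width: 0.0525
```

```bash
python3 -c "
from h import *
plan(.44,.25,.42,-12)
shot('w4')"
```

```text
t 4.62 pos [0.4421 0.2406 0.4101] yaw -12.26 w 0.0525 | shift [-9.9 -4.1 -8.8] turn [-0.005  0.002  0.001] dist 14.0 F [ 0.6 -0.6 -1.3]
```

View pics/w4.png

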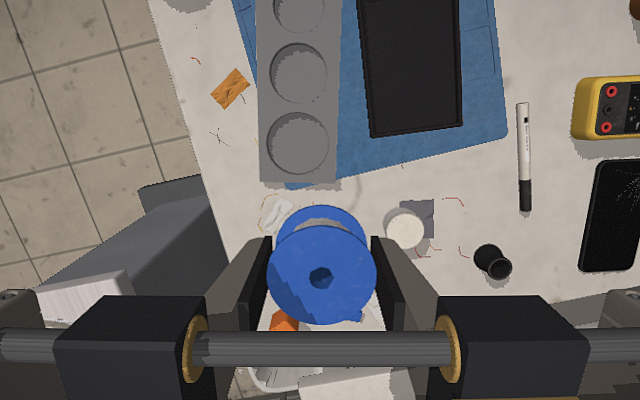

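```bash
python3 - <<'E'
from h import *
s,c=pickle.load(open("w4.pkl","rb"))
crop(c,240,0,250,195,3,"pics/w4c.png")
hsv=cv2.cvtColor(c["img"],cv2.COLOR_RGB2HSV)
for p in [(265,60),(298,72),(298,140),(330,165),(325,145),(280,72),(360,60),(365,50),(400,60),(350,150)]: print(p,c["img"][p[1],p[0]],hsv[p[1],p[0]])
E
```

```text
(265, 60) [118 114 114] [  0   9 118]
(298, 72) [119 116 116] [  0   6 119]
(298, 140) [120 118 117] [ 10   6 120]
(330, 165) [119 117 116] [ 10   6 119]
(325, 145) [120 117 117] [  0   6 120]
(280, 72) [118 116 116] [  0   4 118]
(360, 60) [ 76 105 137] [106 114 137]
(365, 50) [27 21 27] [150  57  27]
(400, 60) [37 36 36] [ 0  7 37]
(350, 150) [ 70 101 132] [105 120 132]
```

View pics/w4c.png

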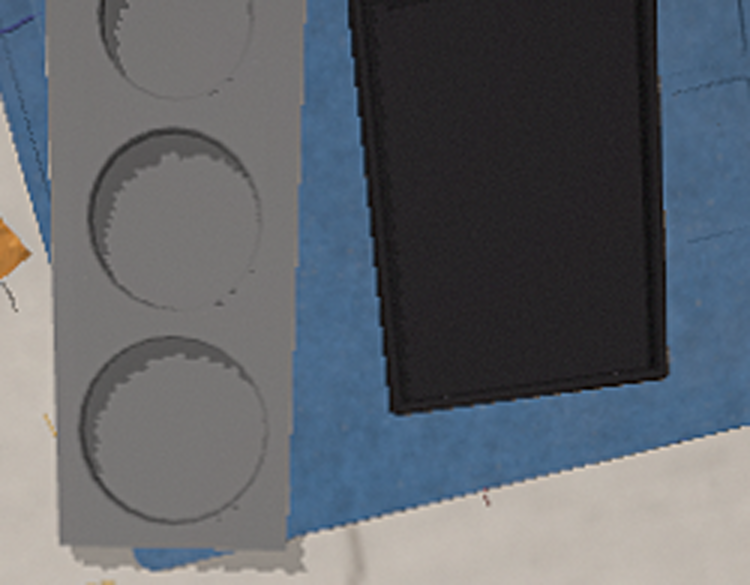

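```bash
python3 - <<'E'
from h import *
s,c=pickle.load(open("w4.pkl","rb"))
f=lambda p:np.array(p,float)/3+[240-1/3,-1/3]
L=onplane(c,f([(80,430),(268,430),(173,336),(173,524),(107,365),(240,495)]),.012,s)
M=onplane(c,f([(89,215),(262,222),(172,127),(172,310)]),.012,s)
S=onplane(c,f([(98,10),(254,10),(173,100),(120,72),(230,77)]),.012,s)
for P,r in((L,.034),(M,.0295),(S,.025)): print(fitcirc(P).round(4),fitcirc(P,r).round(4))
l,m,sm=[fitcirc(P,r)[:2] for P,r in((L,.034),(M,.0295),(S,.025))]
print("dists",np.linalg.norm(m-l),np.linalg.norm(sm-m),"yaw",[np.degrees(np.arctan2(*(b-a)[::-1]))-90 for a,b in((l,m),(m,sm),(l,sm))])
e=onplane(c,f([(45,60),(60,545),(285,548),(303,60)]),.012,s);print("caddy edges",e.round(4).tolist(), [np.degrees(np.arctan2(*(b-a)[::-1]))-90 for a,b in((e[1],e[0]),(e[2],e[3]))])
t=onplane(c,f([(667,377),(393,414),(350,0),(658,50)]),.015,s);print("tray",t.round(4).tolist(),np.degrees(np.arctan2(*(t[0]-t[1])[::-1])),np.degrees(np.arctan2(*(t[2]-t[1])[::-1]))-90,np.linalg.norm(t[0]-t[1]))
plan(*l,.31,-12)
E
```

```text
[0.4239 0.2787 0.034 ] [0.4239 0.2787 0.034 ]
[0.4412 0.3498 0.03  ] [0.4412 0.3498 0.0295]
[0.4562 0.4125 0.0258] [0.456  0.4115 0.025 ]
dists 0.07316711008837277 0.06350599635808538 yaw [np.float64(-13.702499901341426), np.float64(-13.455718627881367), np.float64(-13.587831483922969)]
caddy edges [[0.4102, 0.4088], [0.3722, 0.2467], [0.4548, 0.2276], [0.4945, 0.3903]] [np.float64(-13.197255551297019), np.float64(-13.70461887325861)]
tray [[0.6016, 0.261], [0.5029, 0.2686], [0.5128, 0.4042], [0.6103, 0.3686]] -4.399889440003149 -4.190206594506037 0.0989736485753469
t 4.67 pos [0.4422 0.2405 0.4102] yaw -12.28 w 0.0527 | shift [100.2 -25.9 -33.5] turn [-0.005  0.001  0.001] dist 109.0 F [ 0.7 -0.  -0.8]
```

```bash
python3 - <<'E'
from h import *
s,c=pickle.load(open("w4.pkl","rb")); hsv=cv2.cvtColor(c["img"],cv2.COLOR_RGB2HSV)
blue=(hsv[...,0]>100)&(hsv[...,0]<125)&(hsv[...,1]>130)
k,ct=blob(blue,(322,270),60)
q=topcirc(c,s,ct,s["tool_pos"][2]-.167,.0265); M=R.from_rotvec(s["orientation"]).as_matrix()
for a in q: print(a,"tool offset",(M.T@np.r_[a[:2]-s["tool_pos"][:2],0]*1000).round(1))
for n in ("top","side"):
    c=viewer.camera(n); hsv=cv2.cvtColor(c["img"],cv2.COLOR_RGB2HSV)
    print(n,proj(c,[[.4238,.2783,.012],[.4411,.3497,.012],[.4563,.4124,.012],[.558,.340,.015],s["tool_pos"]-[0,0,.167]]).round(1).tolist())
    crop(c,*((220,100,200,150,4) if n=="top" else (230,130,160,110,5)),f"pics/{n}5.png")
E
```

```text
[0.44189146 0.23869519 0.02617344] tool offset [0.  0.2 1.9]
[0.44218348 0.23965142 0.027     ] tool offset [0.  0.3 0.9]
top [[320.2, 237.1], [290.3, 229.4], [264.1, 222.5], [295.5, 180.9], [346.2, 221.3]]
side [[281.6, 212.6], [289.0, 193.8], [295.0, 178.6], [335.3, 194.3], [284.9, 140.2]]
```

View pics/side5.png

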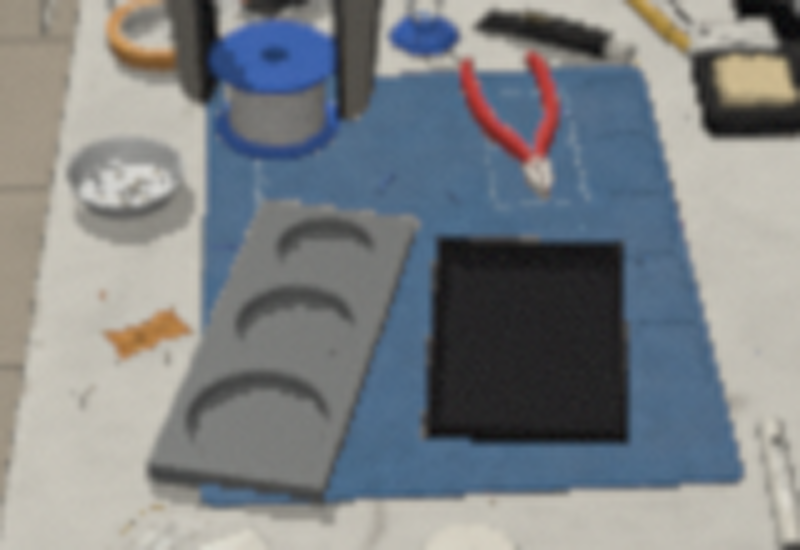

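View pics/top5.png

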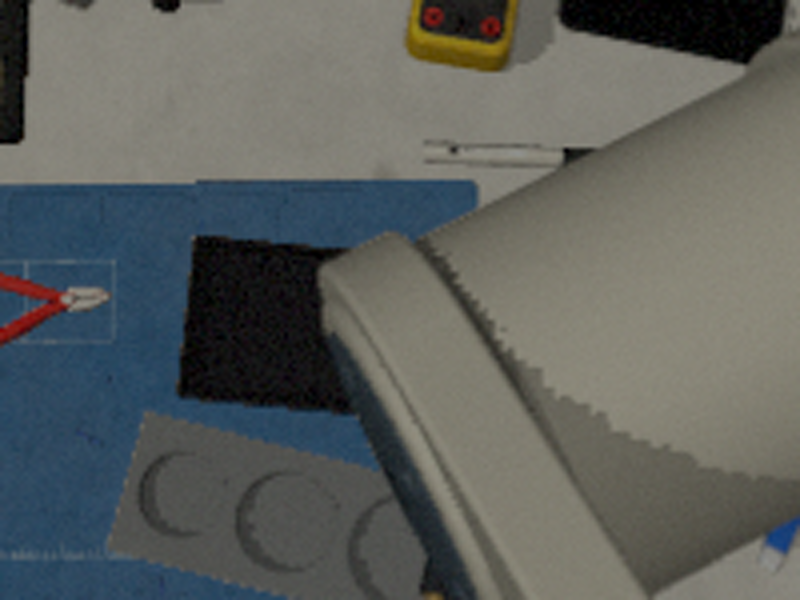

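```bash
python3 -c "
from h import *
plan(.4238,.278,.27,-13.6)"
```

```text
t 4.77 pos [0.4423 0.2407 0.4106] yaw -12.29 w 0.0524 | shift [140.6 -25.8 -32.6] turn [0.023 0.001 0.001] dist 147.0 F [ 0.1 -0.7 -1.1]
```

move_arm:
  plan: "0.4 140 -26 -33 0.023 0 0;0.4 140 -26 -33 0.023 0 0;0.4 140 -26 -33 0.023 0 0;0.4 140 -26 -33 0.023 0 0;0.4 140 -26 -33 0.023 0 0"

```text
clock: 5.18
tool_pos: [0.4217, 0.2785, 0.267]
orientation: [1.374, 1.089, -1.388]
contact_force: [-0.7, -0.4, -0.9]
gripper_width: 0.0526
```

```bash
python3 -c "
from h import *
shot('w5')
plan(.4238,.278,.2065,-13.6)
c=viewer.camera('side'); crop(c,230,130,160,110,5,'pics/side6.png')"
```

```text
t 5.23 pos [0.4228 0.2788 0.2694] yaw -13.51 w 0.0524 | shift [62.9  1.3  0.3] turn [0.002 0.004 0.003] dist 63.0 F [ 0.5  0.2 -0.7]
```

View pics/w5.png

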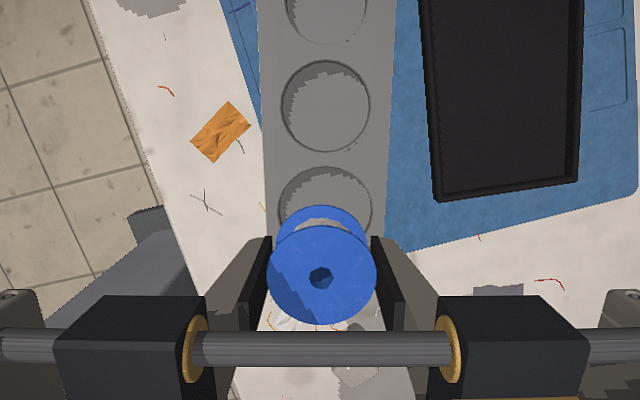

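View pics/side6.png

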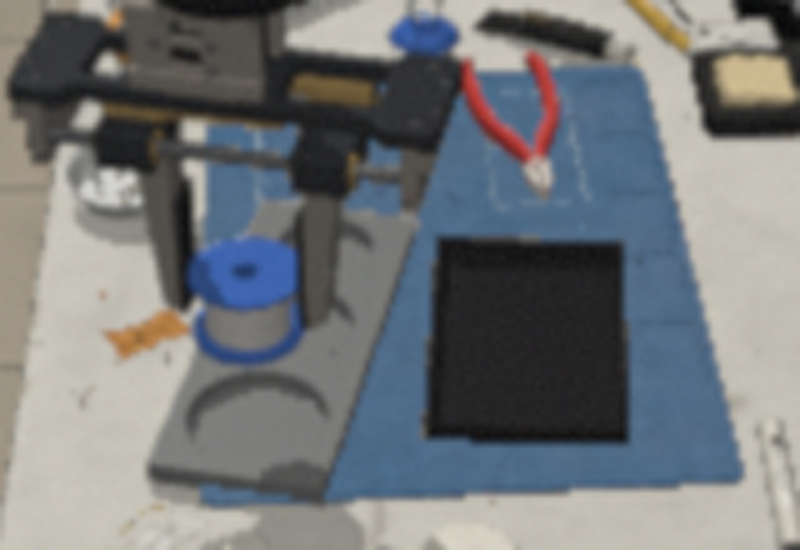

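```bash
python3 -c "
from h import *
s,c=pickle.load(open('w5.pkl','rb'))
print(fitcirc(onplane(c,[(281,105),(370,105),(326,60),(326,152)],.012,s),.0295), onplane(c,[(326,165.5),(278,208),(372.5,208)],.012,s))"
```

```text
[0.44067969 0.34983664 0.0295    ] [[0.43209733 0.31194226]
 [0.39147778 0.28987227]
 [0.45745258 0.27414181]]
```

move_arm:
  plan: "0.4 25 1 0 0.002 0 0;0.4 45 1 0 0.002 0 0;0.4 58 1 0 0.002 0 0;0.4 62 1 0 0.002 0 0;0.4 62 1 0 0.002 0 0"

```text
clock: 5.7
tool_pos: [0.4253, 0.2789, 0.2102]
orientation: [1.384, 1.087, -1.382]
contact_force: [0.2, 0.5, -1.1]
gripper_width: 0.0522
```

```bash
python3 -c "
from h import *
plan(.4238,.2785,.2057,-13.6)"
```

```text
t 5.7 pos [0.4253 0.2789 0.2102] yaw -13.68 w 0.0522 | shift [ 4.5 -1.4  0.8] turn [-0.001 -0.001 -0.001] dist 5.0 F [ 0.2  0.5 -1.1]
```

move_arm:
  plan: "0.4 2 -1 0 0 0 0;0.4 4 -1 0 0 0 0;0.4 4 -1 0 0 0 0;0.4 4 -1 0 0 0 0;0.4 4 -1 0 0 0 0"

```text
clock: 6.12
tool_pos: [0.4237, 0.2795, 0.2059]
orientation: [1.383, 1.087, -1.382]
contact_force: [-0.2, 0.6, -1.5]
gripper_width: 0.0525
```

move_arm:
  plan: "0.4 0.5 0 0 0 0 0;0.4 1 0 0 0 0 0;0.4 1 0 0 0 0 0;0.4 1 0 0 0 0 0;0.4 1 0 0 0 0 0"

```text
clock: 6.53
tool_pos: [0.4237, 0.2795, 0.2057]
orientation: [1.383, 1.087, -1.382]
contact_force: [-3.3, -2.4, 15.6]
gripper_width: 0.0528
```

move_arm:
  plan: "0.75 -0.5 0 0 0 0 0;0.75 -0.5 0 0 0 0 0;0.75 -0.5 0 0 0 0 0;0.75 -0.5 0 0 0 0 0;0.75 -0.5 0 0 0 0 0"

```text
clock: 6.95
tool_pos: [0.4235, 0.2794, 0.2048]
orientation: [1.382, 1.087, -1.382]
contact_force: [-0.2, 0.9, -0.3]
gripper_width: 0.0688
```

move_arm:
  plan: "0.75 -10 0 0 0 0 0;0.75 -30 0 0 0 0 0;0.9 -65 0 0 0 0 0;1 -105 0 0 0 0 0;1 -135 0 0 0 0 0"

```text
clock: 7.37
tool_pos: [0.4235, 0.2793, 0.343]
orientation: [1.383, 1.087, -1.381]
contact_force: [1.3, 0.7, -0.5]
gripper_width: 0.0868
```

```bash
python3 - <<'E'
from h import *
shot('w6')
s,c=pickle.load(open("w1.pkl","rb")); hsv=cv2.cvtColor(c["img"],cv2.COLOR_RGB2HSV)
# pot lid: bright
m=(hsv[...,2]>150)&(hsv[...,1]<60)
for nm in ("w1","w2"):
    s,c=pickle.load(open(nm+".pkl","rb")); im=c["img"]
    g=im.min(2)
    x=(300,88) if nm=="w1" else (279,72)
    hs=cv2.cvtColor(im,cv2.COLOR_RGB2HSV); print([hs[x[1],x[0]+d].tolist() for d in range(-45,46,6)])
plan(.52,.158,.30,-12)
E
```

```text
[[17, 24, 150], [15, 24, 150], [18, 22, 148], [18, 23, 146], [17, 24, 146], [19, 26, 165], [19, 25, 164], [16, 30, 163], [17, 29, 166], [20, 28, 165], [17, 30, 164], [17, 27, 171], [165, 6, 82], [144, 15, 83], [126, 15, 83], [17, 24, 149]]
[[16, 22, 148], [13, 21, 145], [18, 28, 164], [22, 24, 162], [19, 26, 164], [22, 23, 163], [18, 26, 164], [17, 28, 162], [18, 27, 163], [21, 25, 163], [16, 26, 164], [19, 25, 162], [21, 25, 164], [16, 30, 92], [150, 6, 81], [143, 13, 81]]
t 7.42 pos [0.425  0.2804 0.348 ] yaw -13.64 w 0.0905 | shift [ 48.1 120.9  96.8] turn [-0.029 -0.006 -0.006] dist 162.0 F [1.7 1.2 5.1]
```

View pics/w6.png

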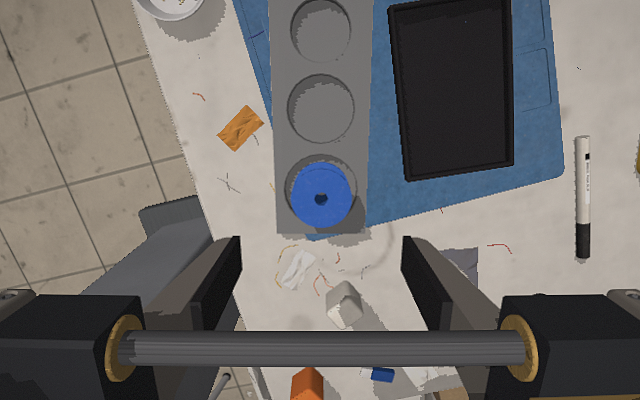

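The spool stands in the largest well, at (320,193). Next is the pot.

```bash
python3 - <<'E'
from h import *
for nm,x in (("w1",(300,88)),("w2",(279,72)),("w3",(278,80))):
    s,c=pickle.load(open(nm+".pkl","rb")); hs=cv2.cvtColor(cv2.medianBlur(c["img"],3),cv2.COLOR_RGB2HSV)
    k,ct=blob(hs[...,2]>156,x,45); print(nm,k.sum(),*topcirc(c,s,ct,.032,.022))
E
```

```text
w1 1451 [0.52060827 0.16054152 0.02002518] [0.52282189 0.15838256 0.0225    ]
w2 3503 [0.52043797 0.16026741 0.02018307] [0.52249442 0.1582167  0.0225    ]
w3 2597 [0.52058748 0.16045171 0.02027489] [0.52267478 0.15862082 0.0225    ]
```

```bash
python3 -c "
from h import *
plan(.5205,.1603,.28,-13.6)"
```

```text
t 7.42 pos [0.425  0.2804 0.348 ] yaw -13.64 w 0.0905 | shift [ 68.1 120.7  94.6] turn [-0.001 -0.006 -0.006] dist 168.0 F [1.7 1.2 5.1]
```

move_arm:
  plan: "1 68 121 95 0 0 0;1 68 121 95 0 0 0;1 68 121 95 0 0 0;1 68 121 95 0 0 0;1 68 121 95 0 0 0"

```text
clock: 7.83
tool_pos: [0.5208, 0.1544, 0.2699]
orientation: [1.383, 1.085, -1.386]
contact_force: [0.2, -0.2, -0.0]
gripper_width: 0.092
```

```bash
python3 - <<'E'
from h import *
s,c=shot('w7'); hs=cv2.cvtColor(cv2.medianBlur(c["img"],3),cv2.COLOR_RGB2HSV)
k,ct=blob(hs[...,2]>156,(320,220),60); print(k.sum(),*topcirc(c,s,ct,.032,.022))
plan(.5205,.1603,.2025,-13.6)
E
```

```text
2793 [0.52039866 0.16032567 0.02010221] [0.52128892 0.16316779 0.0225    ]
t 7.88 pos [0.5198 0.156  0.2706] yaw -13.85 w 0.0918 | shift [68.1 -0.2 -4.5] turn [-0.004  0.001  0.002] dist 68.0 F [ 0.1 -0.3  0.7]
```

View pics/w7.png

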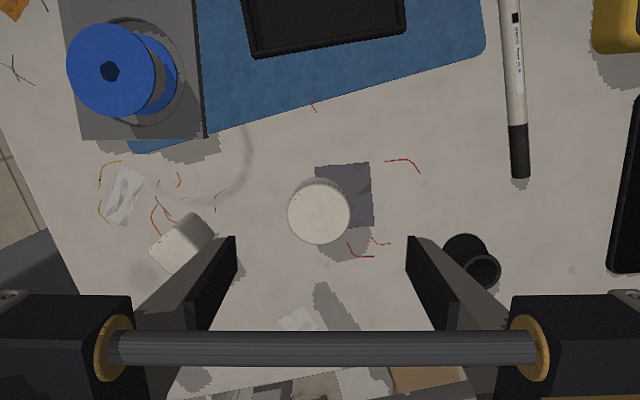

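move_arm:
  plan: "0.72 30 0 -4.5 0.004 0 0;0.72 50 0 -4.5 0.004 0 0;0.72 62 0 -4.5 0.004 0 0;0.72 68 0 -4.5 0.004 0 0;0.72 68 0 -4.5 0.004 0 0"

```text
clock: 8.3
tool_pos: [0.5191, 0.1634, 0.2033]
orientation: [1.383, 1.086, -1.386]
contact_force: [-0.2, -0.7, 0.3]
gripper_width: 0.066
```

```bash
python3 -c "
from h import *
plan(.5205,.1603,.2025,-13.6)"
```

```text
t 8.3 pos [0.5191 0.1634 0.2033] yaw -13.82 w 0.066 | shift [0.8 2.1 2.6] turn [-0.004  0.001  0.002] dist 3.0 F [-0.2 -0.7  0.3]
```

move_arm:
  plan: "0.72 1 1 2.5 0.004 0 0;0.72 1 1 2.5 0.004 0 0;0.35 1 1 2.5 0.004 0 0;0.35 1 1 2.5 0.004 0 0;0.35 1 1 2.5 0.004 0 0"
  grip_force: 15

```text
clock: 8.72
tool_pos: [0.5203, 0.1603, 0.2035]
orientation: [1.389, 1.082, -1.387]
contact_force: [0.1, -0.1, -1.0]
gripper_width: 0.0483
```

move_arm:
  plan: "0.35 1 1 2.5 0.004 0 0;0.35 1 1 2.5 0.004 0 0;0.35 1 1 2.5 0.004 0 0;0.35 1 1 2.5 0.004 0 0;0.35 1 1 2.5 0.004 0 0"

```text
clock: 9.13
tool_pos: [0.5209, 0.1579, 0.2028]
orientation: [1.393, 1.08, -1.39]
contact_force: [-2.0, 3.3, 8.3]
gripper_width: 0.0433
```

move_arm:
  plan: "0.35 -20 0 0 0 0 0;0.35 -50 0 0 0 0 0;0.35 -90 0 0 0 0 0;0.35 -110 0 0 0 0 0;0.35 -110 0 0 0 0 0"

```text
clock: 9.55
tool_pos: [0.5221, 0.1579, 0.3166]
orientation: [1.397, 1.077, -1.384]
contact_force: [0.5, -0.1, -0.1]
gripper_width: 0.0429
```

```bash
python3 - <<'E'
from h import *
s,c=shot('w8'); hs=cv2.cvtColor(cv2.medianBlur(c["img"],3),cv2.COLOR_RGB2HSV)
k,ct=blob(hs[...,2]>150,(321,270),50); M=R.from_rotvec(s["orientation"]).as_matrix()
for a in topcirc(c,s,ct,s["tool_pos"][2]-.1708,.022): print(a,(M.T@np.r_[a[:2]-s["tool_pos"][:2],0]*1000).round(1))
plan(.4411,.3497,.32,-13.6)
E
```

```text
[0.52684248 0.15471287 0.01555749] [0.  5.4 1.9]
[0.52888721 0.16332653 0.0225    ] [ 0.1  5.3 -7. ]
t 9.6 pos [0.5213 0.1576 0.3143] yaw -14.34 w 0.0434 | shift [  -5.9 -125.2 -166.3] turn [-0.013 -0.002 -0.004] dist 208.0 F [0.6 0.2 0.1]
```

View pics/w8.png

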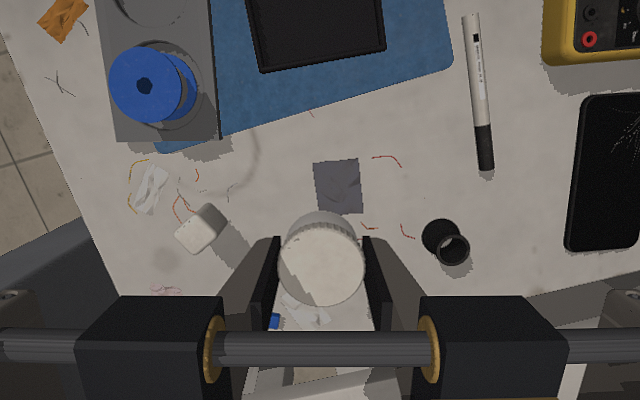

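```bash
python3 - <<'E'
from h import *
s,c=pickle.load(open("w8.pkl","rb")); M=R.from_rotvec(s["orientation"]).as_matrix()
P=onplane(c,[(278.5,262),(364,262),(321,306),(321,219),(321,225)],s["tool_pos"][2]-.1708,s)
print(((np.c_[P-s["tool_pos"][:2],np.zeros(5)])@M*1000).round(1))
E
```

```text
[[ -0.1 -19.2  -5.5]
 [  0.2  22.1  -5.3]
 [ -0.1   1.3  19. ]
 [  0.1   1.3 -27.4]
 [  0.1   1.3 -24.4]]
```

```bash
python3 -c "
from h import *
plan(.4405,.3473,.27,-13.6)"
```

```text
t 9.6 pos [0.5213 0.1576 0.3143] yaw -14.34 w 0.0434 | shift [  44.1 -125.4 -163.7] turn [-0.013 -0.002 -0.004] dist 211.0 F [0.6 0.2 0.1]
```

move_arm:
  plan: "0.35 0 -33 -40 -0.01 0 0;0.35 0 -60 -80 -0.01 0 0;0.35 10 -85 -115 -0.01 0 0;0.35 20 -105 -140 -0.01 0 0;0.35 44 -125 -164 -0.01 0 0"

```text
clock: 10.02
tool_pos: [0.4421, 0.3436, 0.2721]
orientation: [1.386, 1.086, -1.382]
contact_force: [1.2, 1.1, -1.6]
gripper_width: 0.0435
```

```bash
python3 -c "
from h import *
plan(.4405,.3473,.27,-13.6)"
```

```text
t 10.02 pos [0.4421 0.3436 0.2721] yaw -13.76 w 0.0435 | shift [ 2.1 -2.4 -3.2] turn [-0.003 -0.002 -0.001] dist 5.0 F [ 1.2  1.1 -1.6]
```

move_arm:
  plan: "0.35 20 0 0 0 0 0;0.35 35 0 0 0 0 0;0.35 40 0 0 0 0 0;0.35 40 0 0 0 0 0;0.35 40 0 0 0 0 0"

```text
clock: 10.43
tool_pos: [0.4427, 0.341, 0.2315]
orientation: [1.383, 1.086, -1.385]
contact_force: [0.3, -0.5, -0.2]
gripper_width: 0.0432
```

```bash
python3 -c "
from h import *
shot('w9')
plan(.4405,.3473,.207,-13.6)
c=viewer.camera('side'); crop(c,230,130,160,110,5,'pics/side9.png')"
```

```text
t 10.48 pos [0.4431 0.3412 0.2323] yaw -13.8 w 0.0433 | shift [25.3 -4.  -5.4] turn [-0.003 -0.    -0.   ] dist 26.0 F [ 0.7  0.5 -0.3]
```

View pics/w9.png

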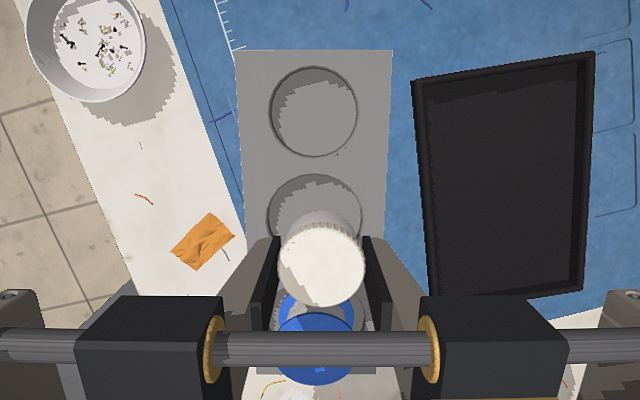

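View pics/side9.png

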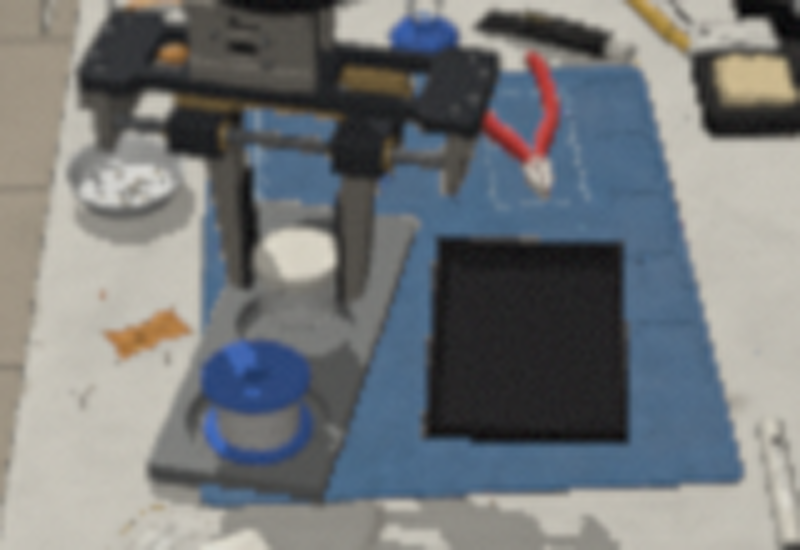

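```bash
python3 - <<'E'
from h import *
s,c=pickle.load(open("w9.pkl","rb"))
print("S",fitcirc(onplane(c,[(269.5,112),(358,112),(314,66),(314,157.5)],.012,s),.025))
print("M arc",onplane(c,[(314,173.5)],.012,s)-np.array([.235,.972])*.0295)
t=onplane(c,[(412,81),(595.5,51.5),(583,290)],.015,s);print("tray",t.round(4).tolist(),"center",(t[0]+t[2])/2, [np.linalg.norm(t[1]-t[i]).round(4) for i in(0,2)],[np.degrees(np.arctan2(*(t[1]-t[i])[::-1])) for i in (0,2)])
E
```

```text
S [0.4560341  0.41247667 0.025     ]
M arc [[0.44080706 0.35013423]]
tray [[0.5122, 0.4166], [0.6128, 0.4089], [0.6016, 0.2614]] center [0.55693666 0.33896978] [np.float64(0.1009), np.float64(0.148)] [np.float64(-4.325397966570827), np.float64(85.65859017636632)]
```

move_arm:
  plan: "0.35 0 -4 -5.5 0 0 0;0.35 5 -4 -5.5 0 0 0;0.35 13 -4 -5.5 0 0 0;0.35 20 -4 -5.5 0 0 0;0.35 22 -4 -5.5 0 0 0"

```text
clock: 10.95
tool_pos: [0.4397, 0.3474, 0.2087]
orientation: [1.382, 1.086, -1.385]
contact_force: [-0.2, -0.3, -0.5]
gripper_width: 0.0433
```

```bash
python3 -c "
from h import *
plan(.4405,.3473,.207,-13.6)"
```

```text
t 10.95 pos [0.4397 0.3474 0.2087] yaw -13.75 w 0.0433 | shift [ 1.7  0.8 -0.1] turn [-0.003  0.001  0.001] dist 2.0 F [-0.2 -0.3 -0.5]
```

move_arm:
  plan: "0.35 1 0.5 0 0 0 0;0.35 1 0.5 0 0 0 0;0.35 2 0.5 0 0 0 0;0.35 2 0.5 0 0 0 0;0.35 2 0.5 0 0 0 0"

```text
clock: 11.37
tool_pos: [0.4407, 0.3477, 0.2082]
orientation: [1.384, 1.086, -1.384]
contact_force: [-0.4, -0.9, -0.7]
gripper_width: 0.0432
```

move_arm:
  plan: "0.35 0.5 0 0 0 0 0;0.35 1 0 0 0 0 0;0.35 1 0 0 0 0 0;0.35 1 0 0 0 0 0;0.35 1 0 0 0 0 0"

```text
clock: 11.78
tool_pos: [0.4406, 0.3477, 0.2071]
orientation: [1.384, 1.086, -1.384]
contact_force: [-0.9, -0.1, -0.4]
gripper_width: 0.0437
```

move_arm:
  plan: "0.35 0.5 0 0 0 0 0;0.35 1 0 0 0 0 0;0.35 1 0 0 0 0 0;0.35 1 0 0 0 0 0;0.35 1 0 0 0 0 0"

```text
clock: 12.2
tool_pos: [0.4407, 0.3477, 0.2068]
orientation: [1.384, 1.086, -1.384]
contact_force: [-2.3, -1.9, 9.2]
gripper_width: 0.0435
```

Contact. Release and rise.

move_arm:
  plan: "0.65 -0.5 0 0 0 0 0;0.65 -0.5 0 0 0 0 0;0.65 -0.5 0 0 0 0 0;0.65 -0.5 0 0 0 0 0;0.65 -0.5 0 0 0 0 0"

```text
clock: 12.62
tool_pos: [0.4406, 0.3477, 0.2064]
orientation: [1.383, 1.086, -1.384]
contact_force: [-0.3, 0.7, 0.6]
gripper_width: 0.0597
```

move_arm:
  plan: "0.65 -10 0 0 0 0 0;0.65 -30 0 0 0 0 0;0.8 -65 0 0 0 0 0;0.8 -105 0 0 0 0 0;0.8 -125 0 0 0 0 0"

```text
clock: 13.03
tool_pos: [0.4412, 0.3481, 0.3362]
orientation: [1.387, 1.086, -1.38]
contact_force: [-0.2, 0.0, -0.1]
gripper_width: 0.0736
```

```bash
python3 - <<'E'
from h import *
shot('w10')
for nm,x in (("w2",(445,143)),("w3",(422,140)),("w7",(471,262)),("w8",(445,242))):
    s,c=pickle.load(open(nm+".pkl","rb"));hs=cv2.cvtColor(c["img"],cv2.COLOR_RGB2HSV)
    k,ct=blob(hs[...,2]<60,x,40); print(nm,k.sum(),*topcirc(c,s,ct,.034,.0175))
plan(.62,.092,.30,-13.6)
E
```

```text
w2 2016 [0.62137284 0.09141881 0.01391547] [0.617153   0.09420792 0.018     ]
w3 1372 [0.62140637 0.09155977 0.01383779] [0.61705757 0.09435709 0.018     ]
w7 1818 [0.62588245 0.08908537 0.00940321] [0.61842832 0.09581543 0.018     ]
w8 1529 [0.62137443 0.09162583 0.01374023] [0.61878592 0.09625351 0.018     ]
t 13.08 pos [0.442  0.3487 0.3388] yaw -13.75 w 0.0738 | shift [ 38.7 233.8 207.3] turn [-0.003 -0.007 -0.005] dist 315.0 F [0.5 1.2 2. ]
```

View pics/w10.png

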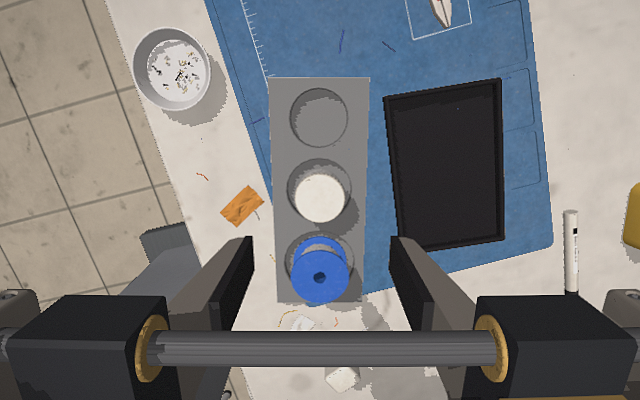

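The pot is seated in the middle well, at (320,198), and the spool is still in place. Next is the loupe.

move_arm:
  plan: "0.7 40 234 210 0 0 0;0.7 40 234 210 0 0 0;0.7 40 234 210 0 0 0;0.7 40 234 210 0 0 0;0.7 40 234 210 0 0 0"

```text
clock: 13.5
tool_pos: [0.5579, 0.1753, 0.3056]
orientation: [1.384, 1.086, -1.383]
contact_force: [0.2, -0.3, 0.6]
gripper_width: 0.0642
```

```bash
python3 -c "
from h import *
plan(.6214,.0915,.28,-13.6)"
```

```text
t 13.5 pos [0.5579 0.1753 0.3056] yaw -13.73 w 0.0642 | shift [25.6 81.6 66.4] turn [-0.002 -0.    -0.   ] dist 108.0 F [ 0.2 -0.3  0.6]
```

move_arm:
  plan: "0.7 22 80 64 0 0 0;0.7 22 80 64 0 0 0;0.7 22 80 64 0 0 0;0.7 22 80 64 0 0 0;0.7 22 80 64 0 0 0"

```text
clock: 13.92
tool_pos: [0.6199, 0.0948, 0.283]
orientation: [1.385, 1.085, -1.386]
contact_force: [-0.4, -0.1, 0.6]
gripper_width: 0.0645
```

```bash
python3 - <<'E'
from h import *
s,c=shot('w11'); hs=cv2.cvtColor(c["img"],cv2.COLOR_RGB2HSV)
k,ct=blob(hs[...,2]<60,(320,230),60); print(k.sum(),*topcirc(c,s,ct,.034,.0175))
plan(.6214,.0915,.2025,-13.6)
E
```

```text
1512 [0.62187475 0.09171474 0.01375905] [0.62285044 0.09682305 0.018     ]
t 13.97 pos [0.6193 0.0958 0.2833] yaw -13.81 w 0.0643 | shift [80.8  3.1  3.7] turn [-0.004 -0.     0.001] dist 81.0 F [-0.1  0.8 -0.2]
```

View pics/w11.png

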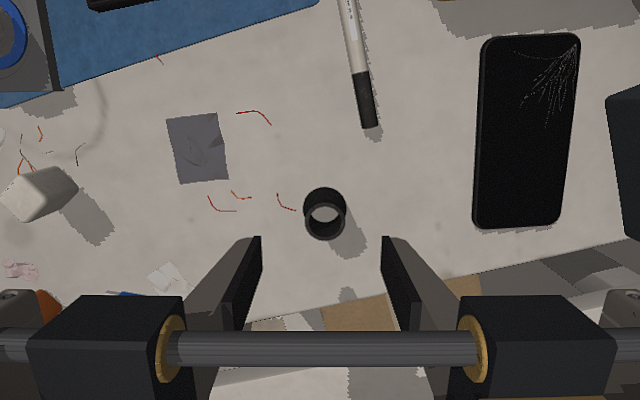

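move_arm:
  plan: "0.7 35 3 4 0.004 0 0;0.7 60 3 4 0.004 0 0;0.7 75 3 4 0.004 0 0;0.7 80 3 4 0.004 0 0;0.7 80 3 4 0.004 0 0"

```text
clock: 14.38
tool_pos: [0.6206, 0.0925, 0.2025]
orientation: [1.384, 1.086, -1.388]
contact_force: [0.0, -0.0, 0.0]
gripper_width: 0.0642
```

```bash
python3 -c "
from h import *
plan(.6216,.0916,.2025,-13.6)"
```

```text
t 14.38 pos [0.6206 0.0925 0.2025] yaw -13.89 w 0.0642 | shift [-0.   1.2  0.6] turn [-0.005  0.001  0.002] dist 1.0 F [ 0. -0.  0.]
```

move_arm:
  plan: "0.2 0 1 0.5 0 0 0;0.2 0 1 0.5 0 0 0;0.2 0 1 0.5 0 0 0;0.2 0 1 0.5 0 0 0;0.2 0 1 0.5 0 0 0"
  grip_force: 18

```text
clock: 14.8
tool_pos: [0.6227, 0.0906, 0.2041]
orientation: [1.388, 1.083, -1.386]
contact_force: [-0.4, 0.6, 5.4]
gripper_width: 0.0341
```

move_arm:
  plan: "0.2 0 0 0 0 0 0;0.2 -10 0 0 0 0 0;0.2 -40 0 0 0 0 0;0.2 -80 0 0 0 0 0;0.2 -110 0 0 0 0 0"

```text
clock: 15.22
tool_pos: [0.6226, 0.0904, 0.3158]
orientation: [1.387, 1.083, -1.386]
contact_force: [1.4, 0.8, -0.2]
gripper_width: 0.0346
```

```bash
python3 - <<'E'
from h import *
s,c=shot('w12')
plan(.456,.4122,.30,-13.6)
E
```

```text
t 15.27 pos [0.6244 0.0907 0.3219] yaw -13.99 w 0.0345 | shift [  20.8 -241.3 -271.2] turn [-0.007 -0.003 -0.008] dist 364.0 F [2.  0.6 3.7]
```

View pics/w12.png

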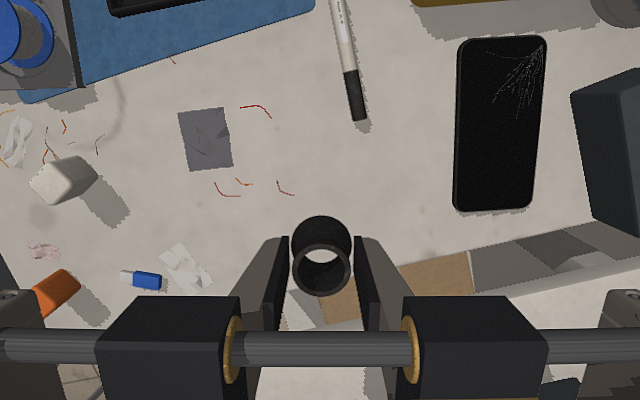

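move_arm:
  plan: "0.2 15 -241 -271 0 0 0;0.2 15 -241 -271 0 0 0;0.2 15 -241 -271 0 0 0;0.2 15 -241 -271 0 0 0;0.2 15 -241 -271 0 0 0"

```text
clock: 15.68
tool_pos: [0.5247, 0.2761, 0.3051]
orientation: [1.388, 1.083, -1.387]
contact_force: [1.1, -0.0, -0.0]
gripper_width: 0.0344
```

```bash
python3 -c "
from h import *
plan(.456,.4122,.30,-13.6)"
```

```text
t 15.68 pos [0.5247 0.2761 0.3051] yaw -14.02 w 0.0344 | shift [   5.1  -99.7 -115.4] turn [-0.007 -0.    -0.   ] dist 153.0 F [ 1.1 -0.  -0. ]
```

move_arm:
  plan: "0.2 5 -98 -113 -0.007 0 0;0.2 5 -98 -113 -0.007 0 0;0.2 5 -98 -113 -0.007 0 0;0.2 5 -98 -113 -0.007 0 0;0.2 5 -98 -113 -0.007 0 0"

```text
clock: 16.1
tool_pos: [0.4558, 0.412, 0.2999]
orientation: [1.38, 1.091, -1.378]
contact_force: [-1.0, -0.3, -0.4]
gripper_width: 0.0345
```

move_arm:
  plan: "0.2 15 0 0 0 0 0;0.2 35 0 0 0 0 0;0.2 45 0 0 0 0 0;0.2 50 0 0 0 0 0;0.2 50 0 0 0 0 0"

```text
clock: 16.52
tool_pos: [0.458, 0.4074, 0.2487]
orientation: [1.38, 1.087, -1.384]
contact_force: [-0.3, 0.4, -0.3]
gripper_width: 0.0346
```

```bash
python3 -c "
from h import *
plan(.456,.4122,.2078,-13.6)
c=viewer.camera('side'); crop(c,230,130,160,110,5,'pics/side13.png')
c=viewer.camera('top'); crop(c,220,100,200,150,4,'pics/top13.png')
shot('w13')"
```

```text
t 16.52 pos [0.458  0.4074 0.2487] yaw -13.61 w 0.0346 | shift [40.9 -3.1 -4.3] turn [-0.     0.002  0.001] dist 41.0 F [-0.3  0.4 -0.3]
```

View pics/side13.png

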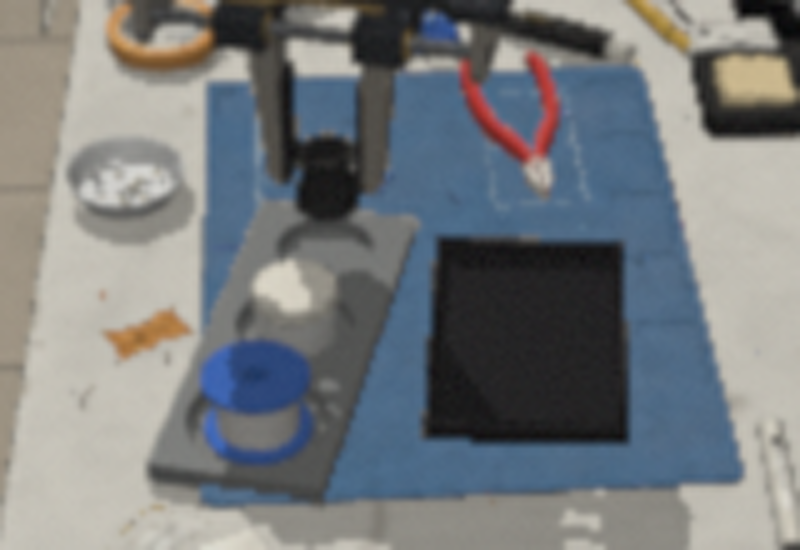

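View pics/w13.png

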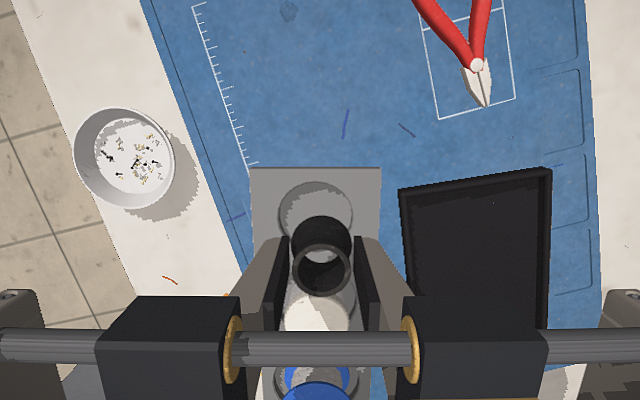

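move_arm:
  plan: "0.2 0 -3 -4.5 0 0 0;0.2 10 -3 -4.5 0 0 0;0.2 25 -3 -4.5 0 0 0;0.2 35 -3 -4.5 0 0 0;0.2 38 -3 -4.5 0 0 0"

```text
clock: 17.08
tool_pos: [0.4555, 0.4129, 0.2097]
orientation: [1.379, 1.088, -1.384]
contact_force: [-1.2, 0.2, -1.1]
gripper_width: 0.0342
```

```bash
python3 -c "
from h import *
plan(.456,.4122,.2078,-13.6)"
```

```text
t 17.08 pos [0.4555 0.4129 0.2097] yaw -13.57 w 0.0342 | shift [1.9 0.6 0.6] turn [0.001 0.002 0.001] dist 2.0 F [-1.2  0.2 -1.1]
```

move_arm:
  plan: "0.2 1 0 0 0 0 0;0.2 1 0 0 0 0 0;0.2 2 0 0 0 0 0;0.2 2 0 0 0 0 0;0.2 2 0 0 0 0 0"

```text
clock: 17.5
tool_pos: [0.4563, 0.4134, 0.2101]
orientation: [1.382, 1.088, -1.381]
contact_force: [-0.1, -0.4, 0.4]
gripper_width: 0.034
```

move_arm:
  plan: "0.2 0.5 0 0 0 0 0;0.2 1 0 0 0 0 0;0.2 1 0 0 0 0 0;0.2 1.5 0 0 0 0 0;0.2 1.5 0 0 0 0 0"

```text
clock: 17.92
tool_pos: [0.4562, 0.4133, 0.2081]
orientation: [1.382, 1.088, -1.382]
contact_force: [0.6, -0.1, -0.5]
gripper_width: 0.0342
```

move_arm:
  plan: "0.2 0.5 0 0 0 0 0;0.2 1 0 0 0 0 0;0.2 1 0 0 0 0 0;0.2 1 0 0 0 0 0;0.2 1 0 0 0 0 0"

```text
clock: 18.33
tool_pos: [0.4562, 0.4133, 0.2081]
orientation: [1.382, 1.088, -1.382]
contact_force: [-3.6, -1.1, 10.0]
gripper_width: 0.0344
```

move_arm:
  plan: "0.55 -0.5 0 0 0 0 0;0.55 -0.5 0 0 0 0 0;0.55 -0.5 0 0 0 0 0;0.55 -0.5 0 0 0 0 0;0.55 -0.5 0 0 0 0 0"

```text
clock: 18.75
tool_pos: [0.4562, 0.4133, 0.2075]
orientation: [1.381, 1.088, -1.382]
contact_force: [0.2, 0.2, -0.7]
gripper_width: 0.0506
```

move_arm:
  plan: "0.55 -10 0 0 0 0 0;0.55 -30 0 0 0 0 0;0.6 -65 0 0 0 0 0;0.7 -100 0 0 0 0 0;0.7 -130 0 0 0 0 0"

```text
clock: 19.17
tool_pos: [0.4562, 0.4133, 0.3403]
orientation: [1.382, 1.088, -1.381]
contact_force: [1.4, 0.5, 1.0]
gripper_width: 0.064
```

```bash
python3 - <<'E'
from h import *
shot('w14')
for nm,b in (("w8",(160,190,80,80)),("w3",(100,70,90,80)),("w11",(0,150,100,80))):
    s,c=pickle.load(open(nm+".pkl","rb")); crop(c,*b,5,f"pics/{nm}ch.png")
E
```

```text
(no output)
```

View pics/w14.png

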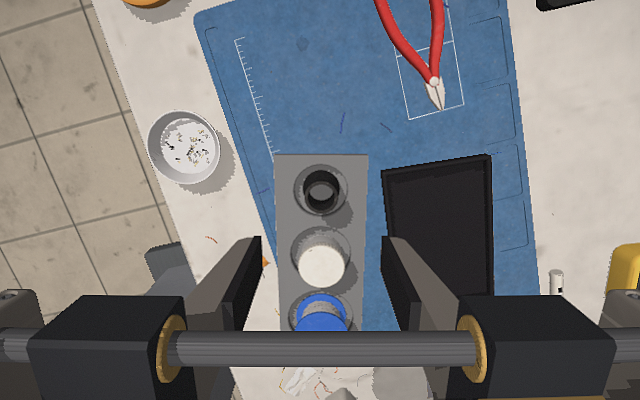

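View pics/w3ch.png

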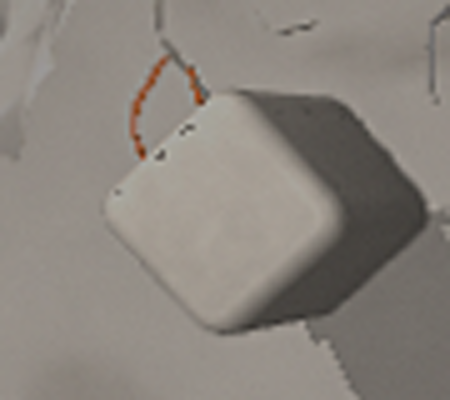

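```bash
python3 - <<'E'
from h import *
s,c=pickle.load(open("w3.pkl","rb"))
f=lambda p:np.array(p,float)/5+[100,70]
P=onplane(c,f([(222,212),(120,185),(205,105),(118,235),(195,315)]),.038,s)
print(P.round(4).tolist(),[np.degrees(np.arctan2(*(P[b]-P[a])[::-1])) for a,b in((1,2),(3,4))])
plan(*P[0],.33,-13.6)
E
```

```text
[[0.4194, 0.1593], [0.4059, 0.1663], [0.4221, 0.1742], [0.4031, 0.1596], [0.4103, 0.1461]] [np.float64(25.90832315572061), np.float64(-62.04705784720893)]
t 19.22 pos [0.4575 0.4145 0.3464] yaw -13.58 w 0.0644 | shift [ 14.6  22.7 257.1] turn [ 0.    -0.007 -0.005] dist 259.0 F [1.7 2.4 4. ]
```

All three round things are seated, with the loupe at (321,192). Next is the charger.

move_arm:
  plan: "0.7 15 23 257 -0.71 0 0;0.7 15 23 257 -0.71 0 0;0.7 15 23 257 -0.71 0 0;0.7 15 23 257 -0.71 0 0;0.7 15 23 257 -0.71 0 0"

```text
clock: 19.63
tool_pos: [0.4253, 0.2089, 0.3261]
orientation: [0.921, 1.367, -0.921]
contact_force: [0.8, -1.4, 0.5]
gripper_width: 0.0644
```

```bash
python3 - <<'E'
from h import *
plan(.4194,.159,.29,27)
E
```

```text
t 19.63 pos [0.4253 0.2089 0.3261] yaw 22.07 w 0.0644 | shift [ 36.1 -24.2  44. ] turn [-0.086  0.    -0.001] dist 62.0 F [ 0.8 -1.4  0.5]
```

move_arm:
  plan: "0.7 36 -24 40 -0.07 0 0;0.7 36 -24 40 -0.07 0 0;0.7 36 -24 40 -0.07 0 0;0.7 36 -24 40 -0.07 0 0;0.7 36 -24 40 -0.07 0 0"

```text
clock: 20.05
tool_pos: [0.4195, 0.1653, 0.2907]
orientation: [0.875, 1.387, -0.872]
contact_force: [-0.4, 0.2, -1.0]
gripper_width: 0.0642
```

```bash
python3 - <<'E'
from h import *
s,c=shot('w15')
plan(.4194,.159,.29,27)
crop(c,200,100,250,170,3,"pics/w15c.png")
E
```

```text
t 20.1 pos [0.4195 0.1656 0.2907] yaw 25.71 w 0.0644 | shift [ 0.7 -2.9  5.9] turn [-0.023  0.    -0.002] dist 7.0 F [1.1 0.4 0.2]
```

View pics/w15c.png

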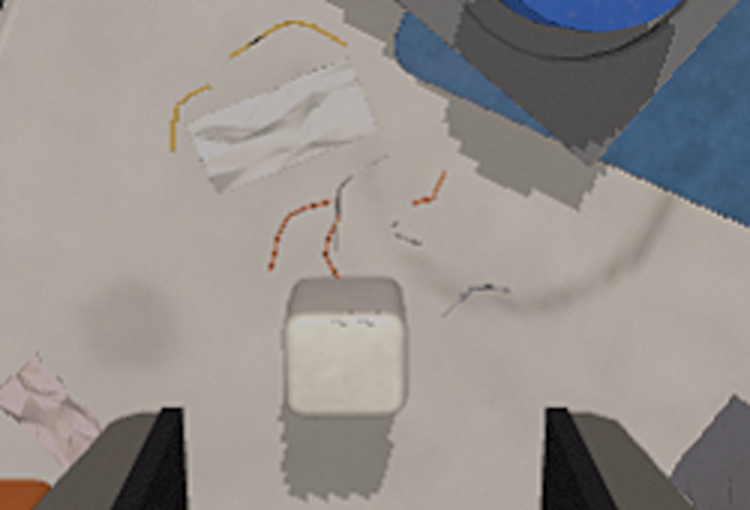

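```bash
python3 - <<'E'
from h import *
s,c=pickle.load(open("w15.pkl","rb"))
f=lambda p:np.array(p,float)/3+[200-1/3,100-1/3]
P=onplane(c,f([(346.5,364),(285,364),(408,364),(346.5,312),(346.5,416),(284,330),(283,395),(406,330),(408.5,395)]),.038,s)
print(P.round(4).tolist(),np.linalg.norm(P[2]-P[1]),np.linalg.norm(P[3]-P[4]),[np.degrees(np.arctan2(*(P[a]-P[b])[::-1]))-90 for a,b in((5,6),(7,8))])
q=P[1:5].mean(0); print(q); plan(*q,.2045,27)
E
```

```text
[[0.4184, 0.1605], [0.4051, 0.1542], [0.4316, 0.1669], [0.4128, 0.1723], [0.4241, 0.1484], [0.4013, 0.1618], [0.4079, 0.1467], [0.4274, 0.1744], [0.4353, 0.1598]] 0.029461370385244105 0.026428316648290574 [np.float64(23.57767526123817), np.float64(28.43754710873668)]
[0.41840854 0.16044078]
t 20.1 pos [0.4195 0.1656 0.2907] yaw 25.71 w 0.0644 | shift [86.2 -3.4  4.2] turn [-0.023  0.    -0.002] dist 86.0 F [1.1 0.4 0.2]
```

move_arm:
  plan: "0.7 35 -3.5 4 0 0 0;0.7 65 -3.5 4 0 0 0;0.7 83 -3.5 4 0 0 0;0.7 90 -3.5 4 0 0 0;0.7 90 -3.5 4 0 0 0"

```text
clock: 20.52
tool_pos: [0.4172, 0.1602, 0.1989]
orientation: [0.871, 1.39, -0.873]
contact_force: [0.1, -0.4, -0.2]
gripper_width: 0.0642
```

```bash
python3 - <<'E'
from h import *
plan(.4184,.1604,.2,26)
E
```

```text
t 20.52 pos [0.4172 0.1602 0.1989] yaw 25.76 w 0.0642 | shift [-1.1  1.2  0.4] turn [-0.004 -0.     0.002] dist 2.0 F [ 0.1 -0.4 -0.2]
```

move_arm:
  plan: "0.15 -1 1 0 0 0 0;0.15 -1 1 0 0 0 0;0.15 -1 1 0 0 0 0;0.15 -1 1 0 0 0 0;0.15 -1 1 0 0 0 0"
  grip_force: 18

```text
clock: 20.93
tool_pos: [0.4184, 0.16, 0.2015]
orientation: [0.874, 1.388, -0.872]
contact_force: [-0.8, -0.5, 0.6]
gripper_width: 0.0331
```

move_arm:
  plan: "0.15 0 0 0 0 0 0;0.15 -10 0 0 0 0 0;0.15 -40 0 0 0 0 0;0.15 -80 0 0 0 0 0;0.15 -100 0 0 0 0 0"

```text
clock: 21.35
tool_pos: [0.4185, 0.16, 0.3044]
orientation: [0.874, 1.387, -0.871]
contact_force: [1.5, 1.4, -0.3]
gripper_width: 0.0302
```

```bash
python3 - <<'E'
from h import *
s,c=shot('w16')
t=np.radians(-4.33); yd=np.array([-np.sin(t),np.cos(t)]); C=np.array([.557,.339])
print(C-.034*yd, C+.034*yd)
plan(*(C-.034*yd),.29,-4.3)
E
```

```text
[0.55443297 0.30509704] [0.55956703 0.37290296]
t 21.4 pos [0.4195 0.1604 0.3068] yaw 25.69 w 0.0297 | shift [ 18.  184.2 -71.9] turn [ 0.523 -0.001 -0.007] dist 199.0 F [0.9 0.1 1.3]
```

View pics/w16.png

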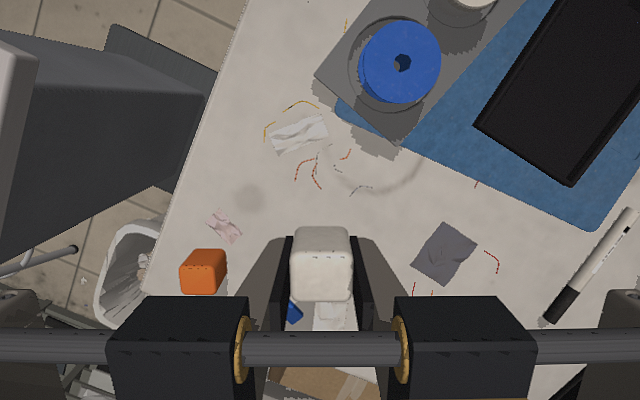

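move_arm:
  plan: "0.15 10 184 -72 0.523 0 0;0.15 10 184 -72 0.523 0 0;0.15 10 184 -72 0.523 0 0;0.15 10 184 -72 0.523 0 0;0.15 10 184 -72 0.523 0 0"

```text
clock: 21.82
tool_pos: [0.5544, 0.3067, 0.2912]
orientation: [1.271, 1.169, -1.268]
contact_force: [-0.9, 0.3, -1.0]
gripper_width: 0.03
```

move_arm:
  plan: "0.15 0 0 0 0 0 0;0.15 20 0 0 0 0 0;0.15 20 0 0 0 0 0;0.15 20 0 0 0 0 0;0.15 20 0 0 0 0 0"

```text
clock: 22.23
tool_pos: [0.5523, 0.304, 0.2713]
orientation: [1.263, 1.173, -1.264]
contact_force: [0.3, 0.0, -0.3]
gripper_width: 0.03
```

```bash
python3 - <<'E'
from h import *
s,c=shot('w17')
plan(.5544,.3051,.206,-4.3)
crop(viewer.camera('side'),230,130,160,110,5,'pics/side17.png')
E
```

```text
t 22.28 pos [0.5526 0.3042 0.2716] yaw -4.28 w 0.0301 | shift [65.6  1.7 -1.1] turn [ 0. -0. -0.] dist 66.0 F [ 1.  -0.3  0.2]
```

View pics/w17.png

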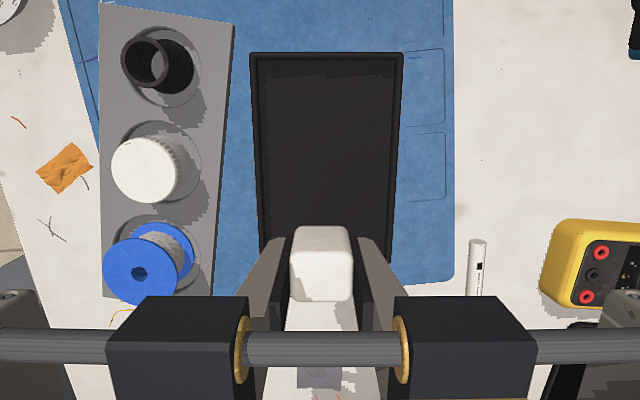

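View pics/side17.png

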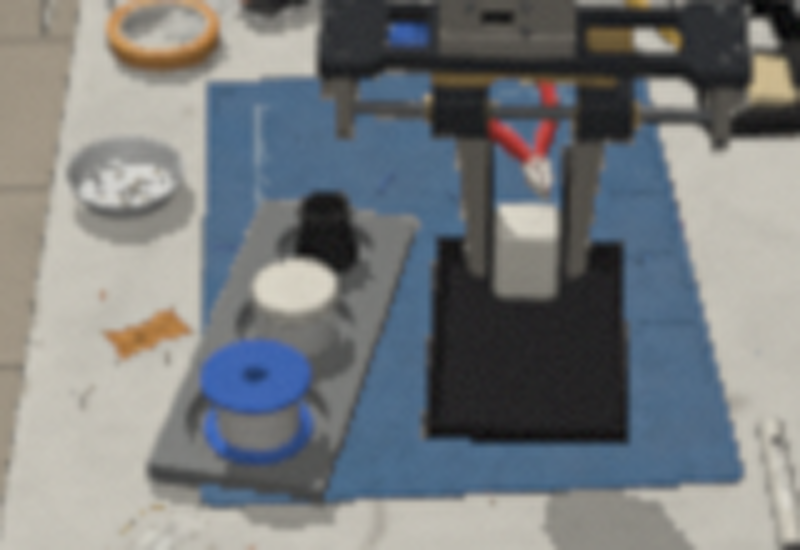

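move_arm:
  plan: "0.15 25 2 -1 0 0 0;0.15 45 2 -1 0 0 0;0.15 58 2 -1 0 0 0;0.15 63 2 -1 0 0 0;0.15 63 2 -1 0 0 0"

```text
clock: 22.75
tool_pos: [0.5544, 0.3051, 0.207]
orientation: [1.263, 1.173, -1.266]
contact_force: [-0.1, 0.1, -0.7]
gripper_width: 0.0297
```

move_arm:
  plan: "0.15 1 0 0 0 0 0;0.15 2 0 0 0 0 0;0.15 2 0 0 0 0 0;0.15 2 0 0 0 0 0;0.15 2 0 0 0 0 0"

```text
clock: 23.17
tool_pos: [0.555, 0.3055, 0.2064]
orientation: [1.265, 1.173, -1.263]
contact_force: [-0.9, 0.8, 0.0]
gripper_width: 0.0299
```

move_arm:
  plan: "0.15 0.5 0 0 0 0 0;0.15 1 0 0 0 0 0;0.15 1 0 0 0 0 0;0.15 1 0 0 0 0 0;0.15 1 0 0 0 0 0"

```text
clock: 23.58
tool_pos: [0.5549, 0.3055, 0.2054]
orientation: [1.264, 1.173, -1.263]
contact_force: [-1.8, -1.2, 4.8]
gripper_width: 0.0302
```

move_arm:
  plan: "0.15 0.5 0 0 0 0 0;0.15 1 0 0 0 0 0;0.15 1 0 0 0 0 0;0.15 1 0 0 0 0 0;0.15 1 0 0 0 0 0"

```text
clock: 24.0
tool_pos: [0.5549, 0.3055, 0.2054]
orientation: [1.264, 1.173, -1.263]
contact_force: [-5.3, -2.5, 14.1]
gripper_width: 0.0299
```

move_arm:
  plan: "0.52 -1 0 0 0 0 0;0.52 -1 0 0 0 0 0;0.52 -1 0 0 0 0 0;0.52 -1 0 0 0 0 0;0.52 -1 0 0 0 0 0"

```text
clock: 24.42
tool_pos: [0.5547, 0.3054, 0.2045]
orientation: [1.264, 1.173, -1.264]
contact_force: [-0.5, 0.4, -0.1]
gripper_width: 0.0475
```

move_arm:
  plan: "0.52 -10 0 0 0 0 0;0.52 -30 0 0 0 0 0;0.5 -65 0 0 0 0 0;0.5 -100 0 0 0 0 0;0.5 -130 0 0 0 0 0"

```text
clock: 24.83
tool_pos: [0.5548, 0.3054, 0.3374]
orientation: [1.265, 1.173, -1.263]
contact_force: [0.6, -0.1, 1.4]
gripper_width: 0.046
```

```bash
python3 - <<'E'
from h import *
shot('w18')
s,c=pickle.load(open("w12.pkl","rb")); crop(c,110,255,70,45,10,"pics/w12a.png")
s,c=pickle.load(open("w3.pkl","rb")); crop(c,185,205,70,45,10,"pics/w3a.png")
E
```

```text
(no output)
```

View pics/w18.png

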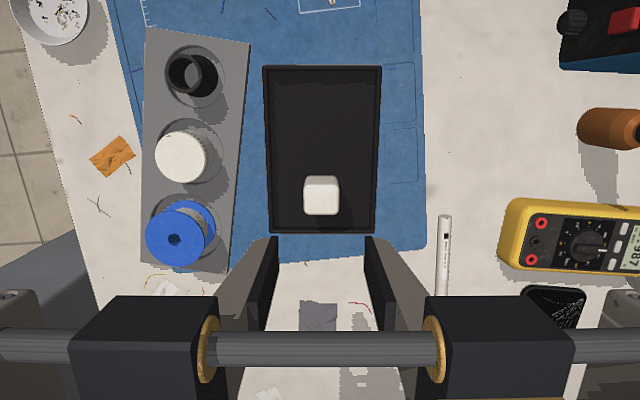

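View pics/w3a.png

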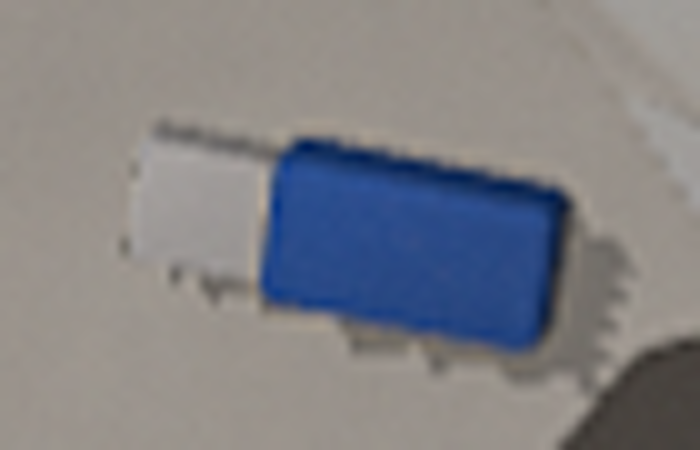

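```bash
python3 - <<'E'
from h import *
s,c=pickle.load(open("w3.pkl","rb"))
f=lambda p:np.array(p,float)/10+[185,205]
P=onplane(c,f([(300,155),(560,198),(270,300),(530,348),(415,245),(135,205),(550,275)]),.008,s)
print(P.round(4).tolist(),[np.degrees(np.arctan2(*(P[b]-P[a])[::-1])) for a,b in((0,1),(2,3),(5,6))],np.linalg.norm(P[0]-P[2]),np.linalg.norm(P[5]-P[6]))
g=P[4]
plan(*g,.32,67)
E
```

```text
[[0.4342, 0.0594], [0.4557, 0.0506], [0.4274, 0.0467], [0.4491, 0.0373], [0.4417, 0.049], [0.4183, 0.058], [0.4528, 0.0437]] [np.float64(-22.341935050036582), np.float64(-23.622077550004246), np.float64(-22.58397678270858)] 0.014368259734070465 0.03735736775825074
t 24.88 pos [0.5564 0.3063 0.3435] yaw -4.27 w 0.0458 | shift [ 21.5 -95.3 265.2] turn [-1.244  0.    -0.01 ] dist 283.0 F [1.2 1.4 4.8]
```

The charger stands in the near half of the tray, at (321,195). The adapter is last.

move_arm:
  plan: "0.5 15 -99 263 -1.24 0 0;0.5 15 -99 263 -1.24 0 0;0.5 15 -99 263 -1.24 0 0;0.5 15 -99 263 -1.24 0 0;0.5 15 -99 263 -1.24 0 0"

```text
clock: 25.3
tool_pos: [0.4664, 0.1164, 0.324]
orientation: [0.793, 1.421, -0.792]
contact_force: [1.5, -1.2, 0.4]
gripper_width: 0.0463
```

```bash
python3 - <<'E'
from h import *
plan(.439,.050,.28,67.2)
E
```

```text
t 25.3 pos [0.4664 0.1164 0.324 ] yaw 31.72 w 0.0463 | shift [ 44.  -58.2  42. ] turn [-0.619  0.    -0.   ] dist 84.0 F [ 1.5 -1.2  0.4]
```

move_arm:
  plan: "0.5 40 -57 40 -0.61 0 0;0.5 40 -57 40 -0.61 0 0;0.5 40 -57 40 -0.61 0 0;0.5 40 -57 40 -0.61 0 0;0.5 40 -57 40 -0.61 0 0"

```text
clock: 25.72
tool_pos: [0.4396, 0.0532, 0.2839]
orientation: [0.321, 1.547, -0.321]
contact_force: [-0.1, -0.4, 0.1]
gripper_width: 0.0463
```

```bash
python3 - <<'E'
from h import *
s,c=shot('w19')
plan(.439,.050,.28,67.2)
E
```

```text
t 25.77 pos [0.4398 0.0535 0.284 ] yaw 67.04 w 0.0458 | shift [ 4.  -3.5  0.7] turn [-0.003  0.    -0.   ] dist 5.0 F [ 0.5 -0.   0.6]
```

View pics/w19.png

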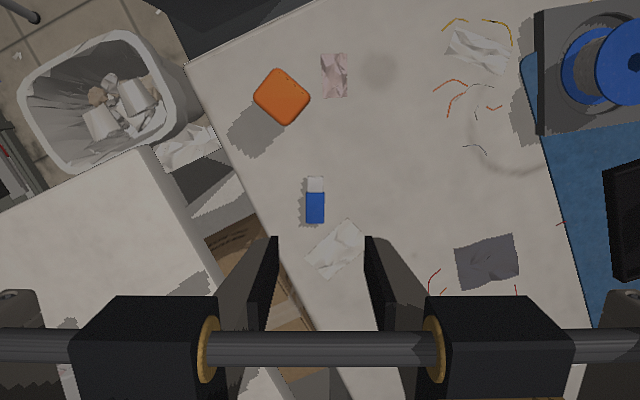

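```bash
python3 - <<'E'
from h import *
s,c=pickle.load(open("w19.pkl","rb"));hs=cv2.cvtColor(c["img"],cv2.COLOR_RGB2HSV)
blue=(hs[...,0]>100)&(hs[...,0]<125)&(hs[...,1]>130)
k,ct=blob(blue,(315,208),28); print(k.sum(),cv2.minAreaRect(onplane(c,ct,.008,s).astype(np.float32)))
plan(.439,.050,.2,67)
E
```

```text
541 ((0.4390099346637726, 0.04872611537575722), (0.013448093086481094, 0.024557676166296005), 66.54827117919922)
t 25.77 pos [0.4398 0.0535 0.284 ] yaw 67.04 w 0.0458 | shift [84.  -3.5  0.6] turn [ 0.001  0.    -0.   ] dist 84.0 F [ 0.5 -0.   0.6]
```

move_arm:
  plan: "0.5 35 -4.5 0 0 0 0;0.5 65 -4.5 0 0 0 0;0.5 80 -4.5 0 0 0 0;0.5 86 -4.5 0 0 0 0;0.5 86 -4.5 0 0 0 0"

```text
clock: 26.18
tool_pos: [0.4377, 0.0499, 0.1969]
orientation: [0.326, 1.548, -0.327]
contact_force: [-0.5, -0.4, 0.4]
gripper_width: 0.0459
```

```bash
python3 - <<'E'
from h import *
s,c=shot('w20')
plan(.438,.0492,.192,67)
E
```

```text
t 26.23 pos [0.4382 0.05   0.1978] yaw 66.21 w 0.0459 | shift [ 5.8 -0.8  0.2] turn [-0.014 -0.001  0.   ] dist 6.0 F [-0.1 -0.2  0.2]
```

View pics/w20.png

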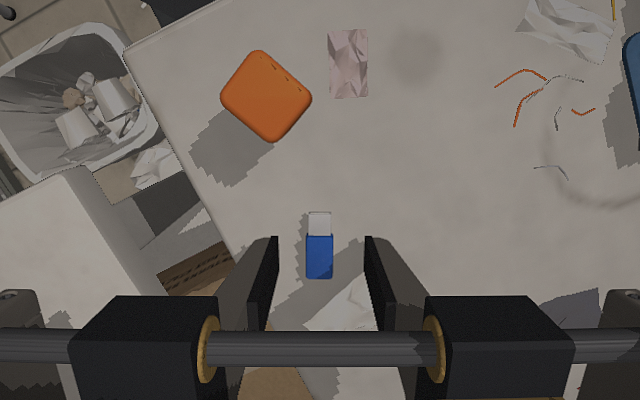

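move_arm:
  plan: "0.5 2 -0.5 0 -0.01 0 0;0.5 4 -0.5 0 -0.01 0 0;0.5 5.5 -0.5 0 -0.01 0 0;0.5 5.5 -0.5 0 -0.01 0 0;0.5 5.5 -0.5 0 -0.01 0 0"

```text
clock: 26.65
tool_pos: [0.438, 0.0494, 0.1926]
orientation: [0.317, 1.547, -0.317]
contact_force: [0.0, -0.7, -0.1]
gripper_width: 0.0459
```

move_arm:
  plan: "0.02 0 0 0 0 0 0;0.02 0 0 0 0 0 0;0.02 0 0 0 0 0 0;0.02 0 0 0 0 0 0;0.02 0 0 0 0 0 0"
  grip_force: 15

```text
clock: 27.07
tool_pos: [0.4378, 0.0494, 0.1922]
orientation: [0.317, 1.547, -0.317]
contact_force: [0.3, -0.2, 0.3]
gripper_width: 0.0146
```

move_arm:
  plan: "0.02 0 0 0 0 0 0;0.02 -10 0 0 0 0 0;0.02 -40 0 0 0 0 0;0.02 -80 0 0 0 0 0;0.02 -110 0 0 0 0 0"

```text
clock: 27.48
tool_pos: [0.4377, 0.0494, 0.3047]
orientation: [0.317, 1.548, -0.317]
contact_force: [0.9, 0.2, 0.7]
gripper_width: 0.0151
```

```bash
python3 - <<'E'
from h import *
s,c=shot('w21')
plan(.5596,.3729,.30,-4.3)
E
```

```text
t 27.53 pos [0.4395 0.0496 0.3094] yaw 66.85 w 0.0149 | shift [ 10.5 344.5 -16.7] turn [ 1.242  0.003 -0.007] dist 345.0 F [3.1 0.8 3.8]
```

View pics/w21.png

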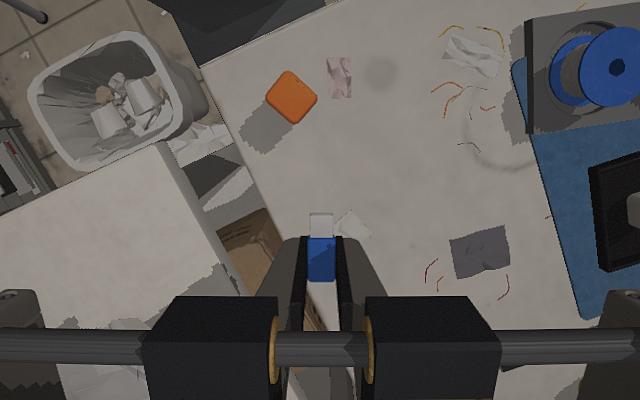

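move_arm:
  plan: "0.02 5 344 -16 1.24 0 0;0.02 5 344 -16 1.24 0 0;0.02 5 344 -16 1.24 0 0;0.02 5 344 -16 1.24 0 0;0.02 5 344 -16 1.24 0 0"

```text
clock: 27.95
tool_pos: [0.5074, 0.2359, 0.3002]
orientation: [0.782, 1.425, -0.781]
contact_force: [-0.0, -0.5, -0.2]
gripper_width: 0.0147
```

```bash
python3 - <<'E'
from h import *
plan(.5593,.3699,.30,-4.3)
E
```

```text
t 27.95 pos [0.5074 0.2359 0.3002] yaw 32.53 w 0.0147 | shift [  0.3 115.8 -85. ] turn [ 0.643  0.    -0.   ] dist 144.0 F [-0.  -0.5 -0.2]
```

move_arm:
  plan: "0.02 0 113 -83 0.63 0 0;0.02 0 113 -83 0.63 0 0;0.02 0 113 -83 0.63 0 0;0.02 0 113 -83 0.63 0 0;0.02 0 113 -83 0.63 0 0"

```text
clock: 28.37
tool_pos: [0.5577, 0.369, 0.3]
orientation: [1.251, 1.183, -1.247]
contact_force: [-1.0, -1.0, -0.1]
gripper_width: 0.0148
```

move_arm:
  plan: "0.02 10 0 0 0.01 0 0;0.02 30 0 0 0.01 0 0;0.02 45 0 0 0.01 0 0;0.02 50 0 0 0.01 0 0;0.02 50 0 0 0.01 0 0"

```text
clock: 28.78
tool_pos: [0.5562, 0.3642, 0.2478]
orientation: [1.25, 1.181, -1.255]
contact_force: [0.0, 0.4, -0.3]
gripper_width: 0.0146
```

```bash
python3 - <<'E'
from h import *
shot('w22')
plan(.5593,.3699,.196,-4.3)
E
```

```text
t 28.83 pos [0.5567 0.3646 0.249 ] yaw -3.41 w 0.0151 | shift [53.   2.3 -5.5] turn [0.016 0.001 0.001] dist 53.0 F [-0.4  0.7 -0.2]
```

View pics/w22.png

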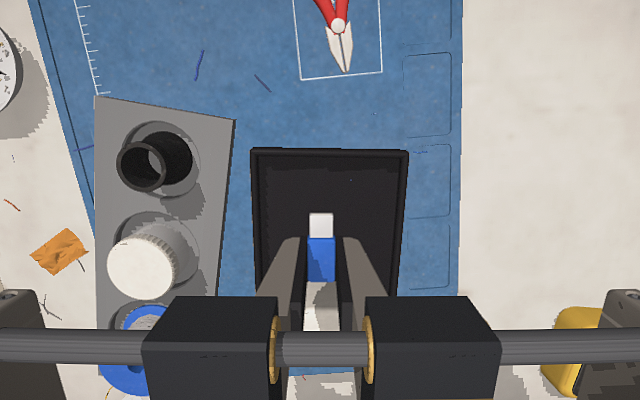

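move_arm:
  plan: "0.02 0 2 -5 0.015 0 0;0.02 20 2 -5 0.015 0 0;0.02 38 2 -5 0.015 0 0;0.02 48 2 -5 0.015 0 0;0.02 50 2 -5 0.015 0 0"

```text
clock: 29.25
tool_pos: [0.559, 0.37, 0.1983]
orientation: [1.263, 1.173, -1.266]
contact_force: [-0.4, -0.9, -0.9]
gripper_width: 0.015
```

move_arm:
  plan: "0.02 1 0 0 0 0 0;0.02 1.5 0 0 0 0 0;0.02 1.5 0 0 0 0 0;0.02 1.5 0 0 0 0 0;0.02 1.5 0 0 0 0 0"

```text
clock: 29.67
tool_pos: [0.5595, 0.3703, 0.1987]
orientation: [1.266, 1.172, -1.264]
contact_force: [0.1, 0.1, 0.5]
gripper_width: 0.0147
```

move_arm:
  plan: "0.02 0.5 0 0 0 0 0;0.02 1 0 0 0 0 0;0.02 1.5 0 0 0 0 0;0.02 1.5 0 0 0 0 0;0.02 1.5 0 0 0 0 0"

```text
clock: 30.08
tool_pos: [0.5593, 0.3701, 0.1963]
orientation: [1.265, 1.172, -1.265]
contact_force: [-0.3, -0.2, -0.7]
gripper_width: 0.0148
```

move_arm:
  plan: "0.02 0.5 0 0 0 0 0;0.02 1 0 0 0 0 0;0.02 1 0 0 0 0 0;0.02 1 0 0 0 0 0;0.02 1 0 0 0 0 0"

```text
clock: 30.5
tool_pos: [0.5593, 0.3701, 0.1963]
orientation: [1.265, 1.172, -1.265]
contact_force: [-2.0, -1.5, 7.9]
gripper_width: 0.0146
```

move_arm:
  plan: "0.32 -0.5 0 0 0 0 0;0.32 -0.5 0 0 0 0 0;0.32 -0.5 0 0 0 0 0;0.32 -0.5 0 0 0 0 0;0.32 -0.5 0 0 0 0 0"

```text
clock: 30.92
tool_pos: [0.5593, 0.3701, 0.1957]
orientation: [1.265, 1.172, -1.265]
contact_force: [0.6, -0.2, 0.9]
gripper_width: 0.0298
```

move_arm:
  plan: "0.32 -10 0 0 0 0 0;0.32 -30 0 0 0 0 0;0.32 -65 0 0 0 0 0;0.32 -105 0 0 0 0 0;0.32 -145 0 0 0 0 0"

```text
clock: 31.33
tool_pos: [0.5589, 0.3699, 0.3426]
orientation: [1.264, 1.173, -1.266]
contact_force: [0.5, 0.2, -0.0]
gripper_width: 0.0296
```

move_arm:
  plan: "0.5 -60 0 60 0 0 0;0.5 -60 0 60 0 0 0;0.5 -60 0 60 0 0 0;0.5 -60 0 60 0 0 0;0.5 -60 0 60 0 0 0"

```text
clock: 31.75
tool_pos: [0.5546, 0.3103, 0.4011]
orientation: [1.266, 1.172, -1.265]
contact_force: [0.5, 0.6, -0.4]
gripper_width: 0.0461
```

```bash
python3 - <<'E'
from h import *
shot('w23')
crop(viewer.camera('side'),220,130,190,150,4,'pics/side23.png')
plan(.56,.37,.3,-4.3)
E
```

```text
t 31.85 pos [0.5544 0.3108 0.3996] yaw -4.33 w 0.0457 | shift [ 99.5   1.3 -59.5] turn [-0.     0.001  0.002] dist 116.0 F [-0.1 -0.2 -0.5]
```

View pics/w23.png

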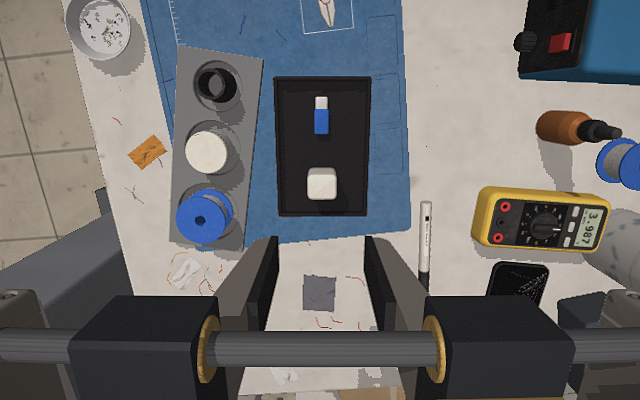

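View pics/side23.png

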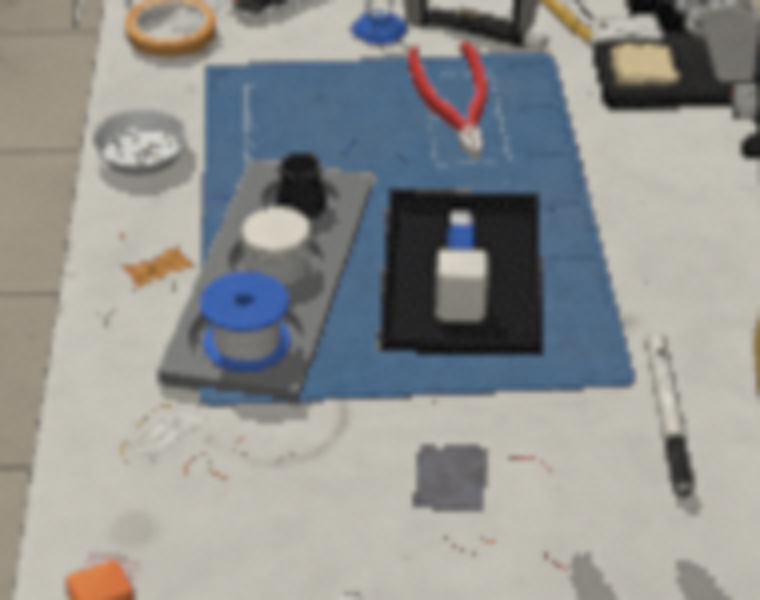

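Both views show all five things upright in their places, the bystanders where they were, and the arm clear of everything.

```bash
python3 -c "
from cell import job_done
print(job_done())"
```

```text
the job is handed in; nothing more can be done
None
```

The job is done and handed in at about 32 s on the clock, well under the 99 s limit. I placed the things in the order asked: spool in the largest well, pot in the middle, loupe in the smallest. The charger then went into the near half of the tray and the adapter into the far half.

- **Final pictures:** The last wrist and side views, taken with the arm raised clear, showed all five upright and in place. The screw dish, marker and cutters looked unmoved by eye, and the orange look-alike cube was left alone.
- **Set-downs:** I lowered each thing in small steps until it touched before opening the fingers. The highest reported force was about 16 N.
- **Disagreements:** The top camera put the caddy and tray about 4–5 mm off the wrist camera in y. The side camera agreed more closely with the wrist, so I used the wrist values, and everything fitted.
- **Slip:** One pot-gripping move shifted the gripper about 2.5 mm as it closed. I measured the offset and allowed for it when placing.

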